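Clear the balance and weigh a batch of specimen jars

ROBOT

A 6-joint arm with a two-finger parallel gripper is mounted at the origin on the work surface. World frame = base frame: x ahead of the robot, y to its left, z up, the work surface at z = 0. Lengths are in mm, angles in rad, forces in N, time in s.
With the tool pointing down it reaches from about 350 to 875 mm from the base axis. Payload 4.2 kg.
Tool frame: the origin (TCP) lies at the very end of the fingers, on their centre line; the grasp point (between the pads) lies 19 mm behind it; z points along the fingers, y is the direction in which the jaws open and shut (so a half turn about z gives the same grasp; the last joint's range is limited). The gripper opens to 85 mm and grips with 20 to 120 N. Pads are 22 mm wide; open, the fingers measure 114 mm over their backs; the gripper's body (76 mm by 85 mm) begins 54 mm behind the grasp point. The pads swing forward as they close: fully open they stand 13 mm farther back than shut.
Start: joints at [1.39, 0.385, 0.008, 0, -1.194, -0.259], TCP at [266.065, 565.516, 231.312] pointing down, gripper open.
Joint ranges: [-3.14, 3.14], [-1.21, 2.06], [-1.07, 1.41], [-3.16, 2.05], [-2.99, -0.16], [-3.1, 3.1]. Speed limits (rad/s): [2.79, 2.79, 3.14, 3.14, 3.14, 3.14].

INTERFACE

Orientations are given as a unit quaternion [x, y, z, w].
In Python, from bench import read_state, get_image, camera_params, job_done gives the robot as it stands.
- The arm moves only by the tool send_rows, never from a script. Its arguments are lists of equal length, an entry for each row: "translation": the shift along the tool's x, y, z in m, a list of three; "yaw": the turn about the tool's z in degrees; "fingers": the closure in counts, from 0 (fully open) to 255 (shut). A call has 1 to 12 rows; each row is the pose to reach, as a shift and turn from the pose measured when the call began, along the tool's axes at that moment; what a row does not reach only later rows make up. A row lasts 1/10 s, in which the tool goes at most 50 mm and 8.59 degrees, less where a joint would pass 70% of its speed; a pose out of reach is approached as far as the arm can. A call with a gripper value outside its range is refused whole. The fingers move at their own pace and stop on an object; the grip force is fixed at half the most. Time passes only in rows, so rows that repeat a pose let the fingers close. It gives the time, the measured TCP pose, the force and the opening at its end, in the units of the state.
- read_state(): the state, without advancing time (a new reading comes with each control period).
- get_image(name): name is "side" or "top"; returns the picture (400x640x3 uint8, blue, green, red); there is no depth.
- camera_params(name): a dict with "mtx" (3x3 intrinsics, pixels), "rvec" (rotation vector, rad) and "tvec" (3), from world to camera coordinates, as OpenCV has them. Camera axes: x right, y down, z forward; pixel columns grow to the right and rows downward; lengths in mm; the calibration is good to about 2 mm. A picture is of the moment at which its call begins. camera_params takes no time and is no camera call.
- job_done(): hands the job in, once; it reports no verdict.
The state is a dict: "clock": time; "joints": joint angles; "joint_vel": joint speeds; "joint_efforts": joint torques, N m; "position": TCP position; "ee_rot": TCP orientation; "contact_force": force on the tool from outside, world axes, zero at the start; "wrist_torque": the same for the moment, N m; "gripper_width": finger opening in mm.
Only numpy, scipy, OpenCV 4.12 (cv2) and the standard library are available. Lean on these libraries where they do the work, as an engineer would, in place of code of your own. Each camera call takes 0.05 s, during which the arm holds its last target.

TASK

Put every cork offcut lying on the balance pan or on the bench beside it into the red bin, then set the empty basket centred, level and crosswise on the balance pan (its long side across the pan) and press the blue tare button. Load all the specimen jars upright into the basket's pockets, one to a pocket, evenly between its two ends so that it never tips and stays centred on the pan, and finally press the green record button. Keep the basket upright throughout and leave the dishes, bottle, beaker and brush where they are.

Things in the scene. Friction and masses are not known exactly. Their poses are not given: they have to be found in the camera images.
- pan (a point): centre of the top of the balance's raised steel pan, 80 mm above the bench, 100 mm long (its x) but only 70 mm wide (y). z up. The white base below is 45 mm high and reaches 100 mm behind the pan centre (+x), 150 mm in front (-x, the button side) and 90 mm to each side. Fixed; place and heading vary. The basket goes across it, basket x along pan x (either way round).
- tare (a joint): travel of the blue tare button, m: 0 up, 0.006 fully down; it counts as pressed beyond 0.004. Spring, 4 N when fully down.
- record (a joint): travel of the green record button, m: 0 up, 0.006 fully down; it counts as pressed beyond 0.004. Spring, 4 N when fully down.
- tare_top (a point): centre of the top of the blue tare button (24 mm across) at the left of the balance's front deck; pressed straight down
- record_top (a point): centre of the top of the green record button (24 mm across) at the right of the balance's front deck; pressed straight down
- basket_grip (a point): grip of the blue-grey plastic basket (0.25 kg, 152 mm in x, 240 mm in y), 80 mm above its underside at its centre. Grip plate 12 mm thick (y), 90 mm long (x), 20 to 96 mm above the underside, on a closed deck; two jar pockets at each y end. z up. Centred on the pan within 4 mm it stays level with one jar in it; two jars at one end with none at the other make it tip.
- bin: open red plastic bin, fixed, 130 by 130 mm outside, 90 mm high, walls 4 mm; origin at the centre of its underside, z up
- pocket_a (a point): centre of the floor of the basket pocket at its -x, +y corner (basket axes), 4 mm above the basket's underside; 40 mm (x) and 83 mm (y) from the basket's centre; the pocket is 64 mm (x) by 66 mm (y), its walls rise 16 mm above its floor
- pocket_b (a point): centre of the floor of the basket pocket at its +x, +y corner (basket axes), 4 mm above the basket's underside; 40 mm (x) and 83 mm (y) from the basket's centre; the pocket is 64 mm (x) by 66 mm (y), its walls rise 16 mm above its floor
- pocket_c (a point): centre of the floor of the basket pocket at its -x, -y corner (basket axes), 4 mm above the basket's underside; 40 mm (x) and 83 mm (y) from the basket's centre; the pocket is 64 mm (x) by 66 mm (y), its walls rise 16 mm above its floor
- pocket_d (a point): centre of the floor of the basket pocket at its +x, -y corner (basket axes), 4 mm above the basket's underside; 40 mm (x) and 83 mm (y) from the basket's centre; the pocket is 64 mm (x) by 66 mm (y), its walls rise 16 mm above its floor
- jar1_c (a point): centre (half-way up) of a specimen jar: amber glass, white cap, straight squat cylinder 52 mm across and 58 mm tall, about 0.12 kg; z along its axis, up when it stands; three or four jars are present, on the bench to the right of the balance
- jar2_c (a point): centre (half-way up) of a specimen jar: amber glass, white cap, straight squat cylinder 52 mm across and 58 mm tall, about 0.12 kg; z along its axis, up when it stands; three or four jars are present, on the bench to the right of the balance
- jar3_c (a point): centre (half-way up) of a specimen jar: amber glass, white cap, straight squat cylinder 52 mm across and 58 mm tall, about 0.12 kg; z along its axis, up when it stands; three or four jars are present, on the bench to the right of the balance
- jar4_c (a point): centre (half-way up) of a specimen jar: amber glass, white cap, straight squat cylinder 52 mm across and 58 mm tall, about 0.12 kg; z along its axis, up when it stands; three or four jars are present, on the bench to the right of the balance
- cork1_c (a point): centre of a cork offcut: block 34 (x) by 26 (y) by 22 mm (z), about 12 g; one to three are present, on the pan or on the bench beside the balance
- cork2_c (a point): centre of a cork offcut: block 34 (x) by 26 (y) by 22 mm (z), about 12 g; one to three are present, on the pan or on the bench beside the balance
- cork3_c (a point): centre of a cork offcut: block 34 (x) by 26 (y) by 22 mm (z), about 12 g; one to three are present, on the pan or on the bench beside the balance
- dish1: bystander, leave alone: clear lidded petri dish, 90 mm across, 14 mm high; origin at its underside
- dish2: bystander, leave alone: clear lidded petri dish, 90 mm across, 14 mm high; origin at its underside
- dish3: bystander, leave alone: small clear petri dish, 60 mm across, 14 mm high; origin at its underside
- reagent: bystander, leave alone: white plastic bottle with blue cap, 56 mm across, 110 mm tall; origin at its underside
- beaker: bystander, leave alone: clear plastic beaker, 90 mm across, 110 mm tall; origin at its underside
- brush: bystander, leave alone: small brush lying on the bench
Things that resemble listed ones, but are neither listed nor needed, are in the scene too. Leave any turquoise look-alike of the part that bears jar1_c alone. What is shaped like the part that bears jar4_c but purple is not meant.

How it is judged:
By the outcome, as a careful person would: the job done as asked, in the order asked, and still so for the second after the job is handed in, with the robot touching nothing.
Of jar1, jar2, jar3, jar4 only 3 to 4 are there at a start; the rules pass over those that are not, and their reading is None.
Of cork1, cork2, cork3 only 1 to 3 are there at a start; the rules pass over those that are not, and their reading is None.
At some moment in a run one of jar1, jar2, jar3, jar4, cork3 may be knocked a few centimetres aside while the robot is not near it.
It also fails if it takes over 210 s, if anything falls off the work surface, if the arm or the gripper's body presses on something with over 40 N, if the wrist force passes 120 N, or if a joint passes its speed limit or range.

## Working session

There is one attempt and no reset: what is moved stays moved. The work goes in short steps, Python scripts to look and compute and a tool call to move; the robot and the scene stay as the last step left them, time stands still between calls to the robot, and variables do not carry over. Pictures are saved under pics/ and viewed, and the job is handed in when it is done.

Besides the shell and the picture viewer there is one more tool, called after ">>>" as name(argument=value, ...), one argument or row to a line, values as JSON. send_rows: Moves the arm, as the interface text tells. Its arguments: {"type":"object","properties":{"translation":{"type":"array","items":{"type":"array","items":{"type":"number"}}},"yaw":{"type":"array","items":{"type":"number"}},"fingers":{"type":"array","items":{"type":"number"}}},"required":["translation","yaw","fingers"]}

```bash
mkdir -p pics; ls; python3 - <<'E'
from bench import *
import cv2,json
for n in("top","side"):
    cv2.imwrite(f"pics/{n}0.png",get_image(n))
    print(n,camera_params(n))
print(read_state())
E
```

```text
pics
top {'mtx': array([[501.05116235,   0.        , 324.63669648],
       [  0.        , 501.05116235, 189.1925972 ],
       [  0.        ,   0.        ,   1.        ]]), 'rvec': array([ 2.18470622, -2.12471558,  0.12312675]), 'tvec': array([  26.11335596,  535.80040075, 1656.37301557])}
side {'mtx': array([[418.14444168,   0.        , 321.12426929],
       [  0.        , 418.14444168, 194.50934178],
       [  0.        ,   0.        ,   1.        ]]), 'rvec': array([ 2.35687584, -0.0791414 ,  0.01681306]), 'tvec': array([-502.96899753,  125.83685818, 1185.52819583])}
{'clock': 0.1, 'joints': array([ 1.38956603e+00,  3.85485873e-01,  6.74642534e-03, -4.04806370e-04,
       -1.19399004e+00, -2.58633113e-01]), 'joint_vel': array([-0.00171449,  0.00050563,  0.00363125,  0.00236129,  0.00053589,
       -0.00013207]), 'joint_efforts': array([-3.62941046e-04, -3.93322742e+01,  1.88928008e+01,  4.19790432e+00,
       -2.63640301e-03,  6.66632616e-06]), 'position': array([265.88634873, 565.0465741 , 230.32540881]), 'ee_rot': array([ 9.75895588e-01, -2.18235726e-01, -1.50591841e-04,  9.73136179e-04]), 'contact_force': array([ 0.00057951,  0.12202024, -0.15623961]), 'wrist_torque': array([ 0.06130501, -0.0226324 ,  0.04144366]), 'gripper_width': 85.20274015256835}
```

View pics/top0.png

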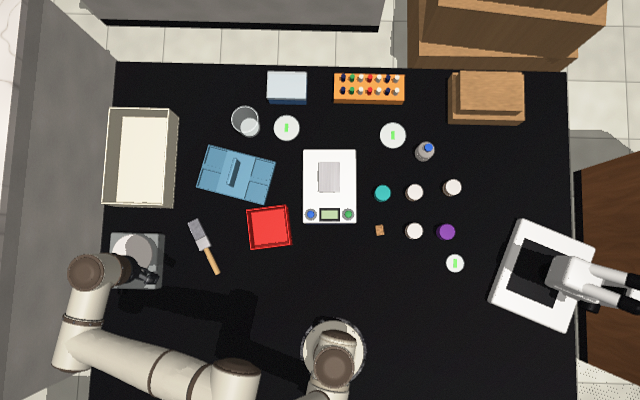

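View pics/side0.png

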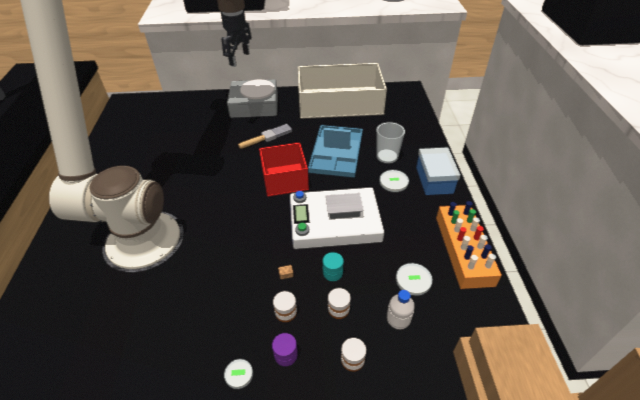

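```bash
cat > h.py <<'E'
import numpy as np,cv2
from bench import *
def P(n):
    p=camera_params(n);R=cv2.Rodrigues(p['rvec'])[0];return p['mtx'],R,p['tvec']
def px2w(n,uv,z):
    K,R,t=P(n);d=R.T@np.linalg.inv(K)@np.array([uv[0],uv[1],1.]);c=-R.T@t
    return c+d*(z-c[2])/d[2]
def w2px(n,X):
    p=camera_params(n);return cv2.projectPoints(np.array(X,float).reshape(-1,3),p['rvec'],p['tvec'],p['mtx'],None)[0].reshape(-1,2)
def tri(a,b):
    A=[]
    for n,uv in(("top",a),("side",b)):
        K,R,t=P(n);M=K@np.c_[R,t];A+= [uv[0]*M[2]-M[0],uv[1]*M[2]-M[1]]
    A=np.array(A);return np.linalg.lstsq(A[:,:3],-A[:,3],rcond=None)[0]
def crop(img,x0,y0,x1,y1,s,name):
    cv2.imwrite(name,cv2.resize(img[y0:y1,x0:x1],None,fx=s,fy=s,interpolation=cv2.INTER_CUBIC))
E
python3 - <<'E'
from h import *
t=cv2.imread('pics/top0.png');s=cv2.imread('pics/side0.png')
crop(t,185,120,315,260,4,'pics/c1.png');crop(t,295,135,475,275,4,'pics/c2.png')
crop(s,240,110,440,390,2,'pics/c3.png')
for n in("top","side"):
    K,R,tt=P(n);print(n,-R.T@tt)
E
```

```text
top [ 329.75705066   25.16216657 1709.37494319]
side [ 466.02869101 -778.01190289  922.93259157]
```

View pics/c1.png

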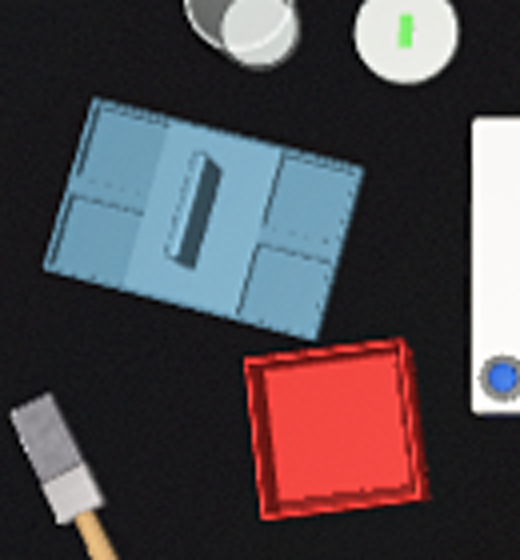

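View pics/c2.png

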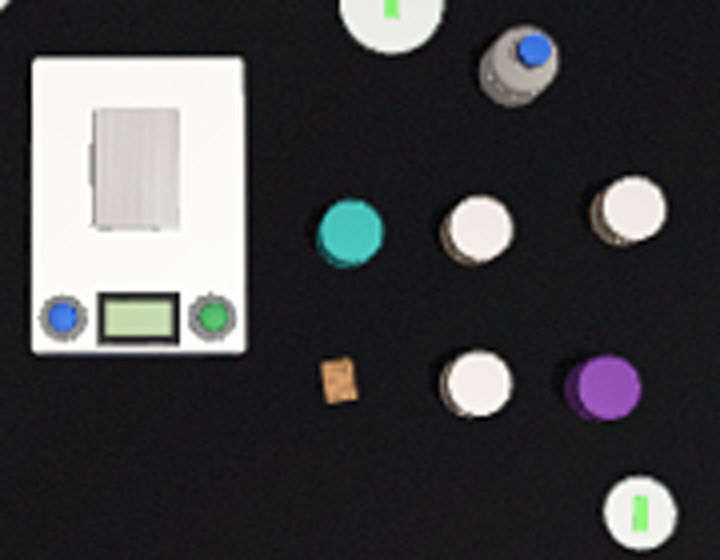

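View pics/c3.png

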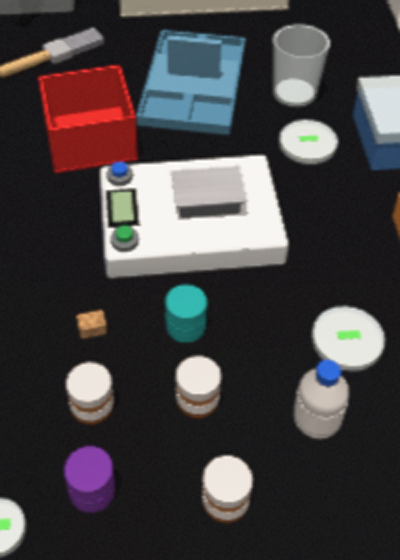

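```bash
cat > seg.py <<'E'
from h import *
def blobs(n,img,lo,hi,roi,z,minA=30):
    hsv=cv2.cvtColor(img,cv2.COLOR_BGR2HSV);m=cv2.inRange(hsv,np.array(lo),np.array(hi))
    mm=np.zeros_like(m);x0,y0,x1,y1=roi;mm[y0:y1,x0:x1]=m[y0:y1,x0:x1]
    mm=cv2.morphologyEx(mm,cv2.MORPH_CLOSE,np.ones((3,3)))
    out=[]
    for c in cv2.findContours(mm,cv2.RETR_EXTERNAL,cv2.CHAIN_APPROX_NONE)[0]:
        if cv2.contourArea(c)<minA: continue
        M=cv2.moments(c);uv=(M['m10']/M['m00'],M['m01']/M['m00'])
        W=np.array([px2w(n,p,z)[:2] for p in c.reshape(-1,2).astype(float)],np.float32)
        r=cv2.minAreaRect(W)
        out.append((np.round(uv,1),px2w(n,uv,z).round(1)[:2],[np.round(v,1) for v in r],cv2.contourArea(c)))
    return out
E
python3 - <<'E'
from seg import *
t=cv2.imread('pics/top0.png');s=cv2.imread('pics/side0.png')
def sh(k,*a):
    print(k)
    for b in blobs(*a): print('  uv',b[0],'w',b[1],'rect',b[2],'A',b[3])
sh('base','top',t,(0,0,200),(180,40,255),(295,140,365,230),45)
sh('pan','top',t,(0,0,140),(180,40,215),(312,155,346,198),80)
sh('caps','top',t,(0,0,150),(40,60,255),(395,170,475,245),58)
sh('cork','top',t,(5,80,80),(25,255,255),(365,215,395,245),22,)
sh('bin','top',t,(0,150,60),(10,255,255),(240,195,300,260),90)
sh('basket','top',t,(90,60,60),(110,255,255),(190,135,285,210),20)
sh('blue','top',t,(105,150,100),(125,255,255),(300,200,320,225),55,10)
sh('green','top',t,(50,100,60),(80,255,200),(338,200,360,225),55,10)
sh('blue s','side',s,(105,150,100),(125,255,255),(290,185,310,205),55,10)
sh('green s','side',s,(50,100,60),(80,255,200),(290,220,315,240),55,10)
sh('cork s','side',s,(5,80,80),(25,255,255),(270,255,300,285),22)
sh('caps s','side',s,(0,0,150),(40,60,255),(260,280,390,365),58)
E
```

```text
base
  uv [329.  186.1] w [544.3  26.8] rect [array([545.6,  26.7]), array([243.2, 175.5]), np.float64(1.6)] A 3736.0
pan
  uv [326.  175.1] w [575.7  37.5] rect [array([569.9,  30.6]), array([99.6, 72.5]), np.float64(1.6)] A 457.5
caps
  uv [414.3 230.5] w [ 403.4 -257.3] rect [array([ 404. , -257.7]), array([49.5, 48.8]), np.float64(27.3)] A 176.0
  uv [414.8 191.6] w [ 531.9 -258.1] rect [array([ 532.3, -258.9]), array([48.9, 49.9]), np.float64(46.1)] A 169.0
  uv [452.9 186.7] w [ 551.8 -384.5] rect [array([ 552.4, -384.7]), array([50.2, 49.6]), np.float64(26.6)] A 171.0
cork
  uv [379.2 229.6] w [ 404.5 -145.9] rect [array([ 404.6, -146.4]), array([35.3, 27.1]), np.float64(10.4)] A 68.5
bin
  uv [268.5 226.8] w [400.7 218.1] rect [array([401.2, 218.1]), array([134.3, 137. ]), np.float64(9.0)] A 1675.5
basket
  uv [235.6 174.3] w [579.3 346.2] rect [array([579.9, 346.5]), array([244.2, 156.4]), np.float64(76.8)] A 3127.0
blue
  uv [310.2 213.8] w [448.8  86.3] rect [array([449.1,  86.1]), array([18.8, 21. ]), np.float64(46.8)] A 26.5
green
  uv [347.9 213.8] w [452.5 -38.3] rect [array([451.7, -38.7]), array([19.9, 19.9]), np.float64(1.6)] A 29.0
blue s
  uv [299.2 194. ] w [445.8  92.1] rect [array([445.3,  92.4]), array([25.3, 17.7]), np.float64(88.3)] A 31.5
green s
  uv [301.7 226.1] w [449.5 -32. ] rect [array([449. , -31.5]), array([28.9, 19.1]), np.float64(88.0)] A 44.5
cork s
  uv [285.4 271.3] w [ 402.6 -153.3] rect [array([ 403. , -153.1]), array([35.8, 37.6]), np.float64(9.7)] A 144.5
caps s
  uv [353.2 349.5] w [ 549.  -387.8] rect [array([ 549.7, -387.2]), array([50.8, 49.2]), np.float64(84.4)] A 431.5
  uv [283.8 300.8] w [ 401.1 -260.5] rect [array([ 401.2, -260.1]), array([50.5, 51.2]), np.float64(17.5)] A 320.0
  uv [338.7 297.6] w [ 529.6 -260.7] rect [array([ 529.4, -260.1]), array([50.5, 49.5]), np.float64(85.8)] A 317.5
```

```bash
python3 - <<'E'
from seg import *
t=cv2.imread('pics/top0.png');s=cv2.imread('pics/side0.png')
for uv in[(318.25,177),(340,177),(329,161.8),(329,192.2)]: print(px2w('top',uv,80).round(1))
print('btn',tri((310.2,213.8),(299.2,194)),tri((347.9,213.8),(301.7,226.1)))
print('caps',tri((414.3,230.5),(283.8,300.8)),tri((414.8,191.6),(338.7,297.6)),tri((452.9,186.7),(353.2,349.5)))
ax=np.radians(1.6);c=np.array([570.5,27.4])
R=np.array([[np.cos(ax),-np.sin(ax)],[np.sin(ax),np.cos(ax)]])
for n,im in(('top',t),('side',s)):
    b=cv2.resize(im,None,fx=6,fy=6,interpolation=cv2.INTER_CUBIC)
    for (x0,x1,y0,y1,z,col) in((-50,50,-35,35,80,(0,0,255)),(-150,100,-90,90,45,(255,0,0))):
        X=[np.r_[c+R@np.array(p),z] for p in((x0,y0),(x1,y0),(x1,y1),(x0,y1))]
        p=w2px(n,X)*6+2.5
        cv2.polylines(b,[p.round().astype(int)],True,col,1)
    p=w2px(n,[np.r_[c,50]])[0]
    x,y=(p*6).astype(int);cv2.imwrite(f'pics/pan_{n}.png',b[y-260:y+300,x-330:x+330])
E
```

```text
[568.9  62.7  80. ]
[570.8  -8.7  80. ]
[620.5  28.8  80. ]
[519.6  26.   80. ]
btn [447.42702365  85.87951364  61.63303527] [450.92359249 -38.17838244  62.42227974]
caps [ 402.37868359 -258.12777046   54.59529315] [ 531.30380205 -258.79350766   54.96234471] [ 551.14216318 -385.48686415   53.4860201 ]
```

View pics/pan_top.png

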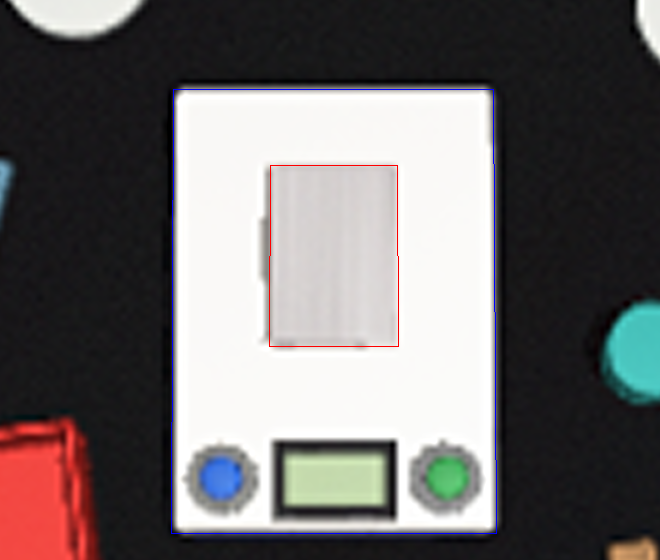

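View pics/pan_side.png

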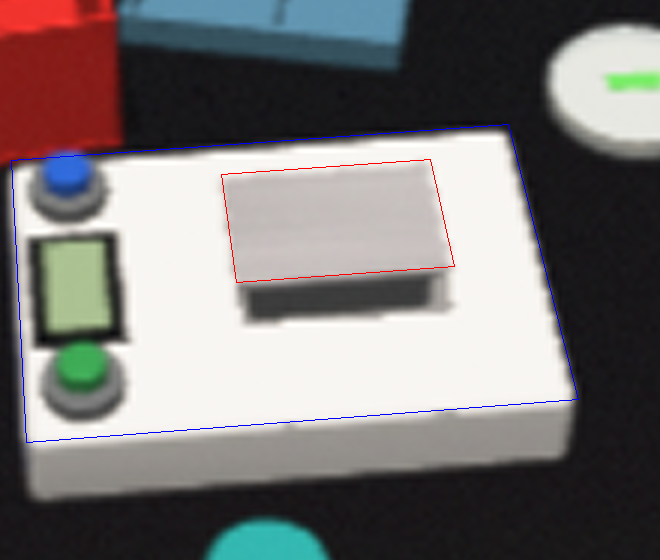

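```bash
cat > plan.py <<'E'
import sys
from h import *
from scipy.spatial.transform import Rotation as Ro
# usage: plan.py x,y,z,yawdeg ... : tool-frame shifts (m) and yaw (deg) from now; tool made vertical? tilt reported
def pl(ts):
    s=read_state();p=s['position'];R=Ro.from_quat(s['ee_rot']).as_matrix()
    th=np.degrees(np.arctan2(R[1,0],R[0,0]))
    print('t',round(s['clock'],2),'pos',p.round(1),'yaw',round(th,2),'zaxis',R[:,2].round(4),'w',round(s['gripper_width'],1),'F',s['contact_force'].round(1))
    for x,y,z,a in ts:
        d=R.T@(np.array([x,y,z])-p)/1000
        print((x,y,z,a),'->',d.round(4).tolist(),'yaw',round(-((a-th+180)%360-180),1))
if __name__=='__main__': pl([list(map(float,a.split(','))) for a in sys.argv[1:]])
E
python3 plan.py 420,200,230,10.4 404.5,-146,180,10.4 404.5,-146,60,10.4
```

```text
t 0.1 pos [265.9 565.  230.3] yaw -25.21 zaxis [-7.0e-04 -1.8e-03 -1.0e+00] w 85.2 F [ 0.   0.1 -0.2]
(420.0, 200.0, 230.0, 10.4) -> [0.2949, 0.2646, 0.0009] yaw -35.6
(404.5, -146.0, 180.0, 10.4) -> [0.4283, 0.5842, 0.0515] yaw -35.6
(404.5, -146.0, 60.0, 10.4) -> [0.4283, 0.5839, 0.1715] yaw -35.6
```

>>> send_rows(
  translation=[
    [0.295, 0.265, 0.001],
    [0.295, 0.265, 0.001],
    [0.295, 0.265, 0.001],
    [0.295, 0.265, 0.001],
    [0.295, 0.265, 0.001],
    [0.295, 0.265, 0.001],
    [0.295, 0.265, 0.001],
    [0.295, 0.265, 0.001],
    [0.428, 0.584, 0.051],
    [0.428, 0.584, 0.051],
    [0.428, 0.584, 0.051],
    [0.428, 0.584, 0.051],
  ],
  yaw=[-8, -16, -24, -32, -35.6, -35.6, -35.6, -35.6, -35.6, -35.6, -35.6, -35.6],
  fingers=[0, 0, 0, 0, 0, 0, 0, 0, 0, 0, 0, 0],
)

```text
clock: 1.3
position: [410.2, -0.0, 201.3]
ee_rot: [0.996, 0.091, -0.0, 0.001]
contact_force: [1.3, -0.0, 0.2]
gripper_width: 85.6
```

```bash
python3 plan.py 404.5,-146,100,10.4
```

```text
t 1.3 pos [410.2  -0.  201.3] yaw 10.43 zaxis [-7.0e-04 -1.7e-03 -1.0e+00] w 85.6 F [ 1.3 -0.   0.2]
(404.5, -146.0, 100.0, 10.4) -> [-0.0319, 0.1424, 0.1015] yaw 0.0
```

>>> send_rows(
  translation=[
    [-0.032, 0.142, 0.04],
    [-0.032, 0.142, 0.04],
    [-0.032, 0.142, 0.08],
    [-0.032, 0.142, 0.101],
    [-0.032, 0.142, 0.101],
    [-0.032, 0.142, 0.101],
    [-0.032, 0.142, 0.101],
  ],
  yaw=[0, 0, 0, 0, 0, 0, 0],
  fingers=[0, 0, 0, 0, 0, 0, 0],
)

```text
clock: 2.0
position: [405.8, -145.2, 102.0]
ee_rot: [0.996, 0.092, 0.001, 0.001]
contact_force: [-0.1, 0.5, 0.4]
gripper_width: 85.6
```

```bash
python3 - <<'E'
from seg import *
t=get_image('top');s=get_image('side');cv2.imwrite('pics/t1.png',t);cv2.imwrite('pics/s1.png',s)
crop(s,220,180,420,380,3,'pics/s1c.png')
E
python3 plan.py 404.5,-146,40,10.4 404.5,-146,4,10.4
```

```text
t 2.1 pos [ 405.8 -144.9  102.2] yaw 10.54 zaxis [ 0.0033 -0.0017 -1.    ] w 85.3 F [-0.9 -0.1  0.2]
(404.5, -146.0, 40.0, 10.4) -> [-0.0017, 0.0007, 0.0622] yaw 0.1
(404.5, -146.0, 4.0, 10.4) -> [-0.0018, 0.0006, 0.0982] yaw 0.1
```

View pics/s1c.png

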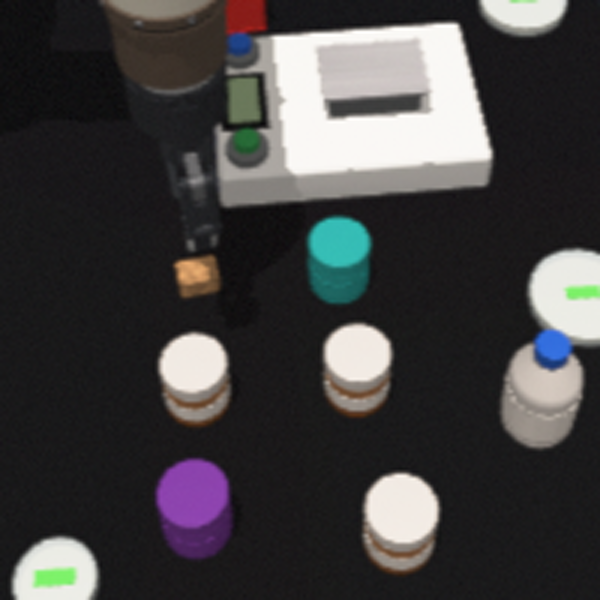

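>>> send_rows(
  translation=[
    [-0.002, 0.001, 0.03],
    [-0.002, 0.001, 0.06],
    [-0.002, 0.001, 0.085],
    [-0.002, 0.001, 0.098],
    [-0.002, 0.001, 0.098],
    [-0.002, 0.001, 0.098],
    [-0.002, 0.001, 0.098],
    [-0.002, 0.001, 0.098],
    [-0.002, 0.001, 0.098],
    [-0.002, 0.001, 0.098],
    [-0.002, 0.001, 0.098],
    [-0.002, 0.001, 0.098],
  ],
  yaw=[0, 0, 0, 0, 0, 0, 0, 0, 0, 0, 0, 0],
  fingers=[0, 0, 0, 0, 0, 255, 255, 255, 255, 255, 255, 255],
)

```text
clock: 3.3
position: [405.0, -146.4, 5.2]
ee_rot: [0.996, 0.092, 0.002, 0.001]
contact_force: [-0.9, 1.1, 7.3]
gripper_width: 24.6
```

```bash
python3 plan.py 404.5,-146,150,10.4 404.5,210,150,10.4 401,218,150,9 401,218,100,9
```

```text
t 3.3 pos [ 405.  -146.4    5.2] yaw 10.56 zaxis [ 0.0051 -0.0018 -1.    ] w 24.6 F [-0.9  1.1  7.3]
(404.5, -146.0, 150.0, 10.4) -> [0.0002, -0.0001, -0.1448] yaw 0.2
(404.5, 210.0, 150.0, 10.4) -> [0.0655, -0.3501, -0.1455] yaw 0.2
(401.0, 218.0, 150.0, 9.0) -> [0.0635, -0.3586, -0.1455] yaw 1.6
(401.0, 218.0, 100.0, 9.0) -> [0.0632, -0.3587, -0.0955] yaw 1.6
```

>>> send_rows(
  translation=[
    [0, 0, -0.04],
    [0, 0, -0.09],
    [0, 0, -0.145],
    [0.01, -0.05, -0.145],
    [0.018, -0.1, -0.145],
    [0.027, -0.15, -0.145],
    [0.036, -0.2, -0.145],
    [0.045, -0.25, -0.145],
    [0.054, -0.3, -0.145],
    [0.0635, -0.3586, -0.145],
    [0.0635, -0.3586, -0.145],
    [0.0635, -0.3586, -0.145],
  ],
  yaw=[0, 0, 0, 0, 0, 0, 1.6, 1.6, 1.6, 1.6, 1.6, 1.6],
  fingers=[255, 255, 255, 255, 255, 255, 255, 255, 255, 255, 255, 255],
)

```text
clock: 4.5
position: [400.8, 219.8, 149.5]
ee_rot: [0.997, 0.08, 0.003, 0.001]
contact_force: [0.1, -0.6, -0.2]
gripper_width: 24.6
```

```bash
python3 plan.py 401,218,95,9
```

```text
t 4.5 pos [400.8 219.8 149.5] yaw 9.14 zaxis [ 0.0052 -0.0017 -1.    ] w 24.6 F [ 0.1 -0.6 -0.2]
(401.0, 218.0, 95.0, 9.0) -> [-0.0004, 0.0017, 0.0545] yaw 0.1
```

Still holding (24.6 mm). Lower into the bin mouth and open partly.

>>> send_rows(
  translation=[
    [0, 0.001, 0.03],
    [0, 0.001, 0.065],
    [0, 0.001, 0.065],
    [0, 0.001, 0.065],
    [0, 0.001, 0.065],
    [0, 0.001, 0.065],
    [0, 0.001, 0.065],
    [0, 0.001, 0.03],
    [0, 0.001, 0],
    [0, 0.001, -0.05],
  ],
  yaw=[0, 0, 0, 0, 0, 0, 0, 0, 0, 0],
  fingers=[255, 255, 255, 110, 110, 110, 110, 110, 110, 110],
)

```text
clock: 5.5
position: [399.4, 217.7, 199.3]
ee_rot: [0.997, 0.079, 0.001, 0.002]
contact_force: [1.7, 0.7, 0.0]
gripper_width: 48.5
```

```bash
python3 - <<'E'
from seg import *
t=get_image('top');s=get_image('side');cv2.imwrite('pics/t2.png',t);cv2.imwrite('pics/s2.png',s)
a=cv2.resize(t[120:270,185:285],None,fx=4,fy=4,interpolation=2);b=cv2.resize(s[100:250,240:340],None,fx=4,fy=4,interpolation=2)
cv2.imwrite('pics/c2b.png',np.hstack([a,b])[:600,:800])
crop(t,180,130,290,215,7,'pics/bk.png')
c=np.array([579.9,346.5]);a=np.radians(-13.2)
R=np.array([[np.cos(a),-np.sin(a)],[np.sin(a),np.cos(a)]])
for n,im in(('top',t),('side',s)):
    b=cv2.resize(im,None,fx=6,fy=6,interpolation=cv2.INTER_CUBIC)
    for (x0,x1,y0,y1,z,col) in((-76,76,-120,120,20,(0,0,255)),(-45,45,-6,6,96,(0,255,255)),(-45,45,-6,6,20,(0,255,0))):
        X=[np.r_[c+R@np.array(p),z] for p in((x0,y0),(x1,y0),(x1,y1),(x0,y1))]
        cv2.polylines(b,[(w2px(n,X)*6+2.5).round().astype(int)],True,col,1)
    x,y=(w2px(n,[np.r_[c,50]])[0]*6).astype(int);cv2.imwrite(f'pics/bk_{n}.png',b[y-250:y+250,x-330:x+330])
E
python3 plan.py
```

```text
t 5.6 pos [404.1 221.8 206.8] yaw 9.23 zaxis [ 0.0173  0.0086 -0.9998] w 48.4 F [ 0.   0.4 -0.2]
```

View pics/c2b.png

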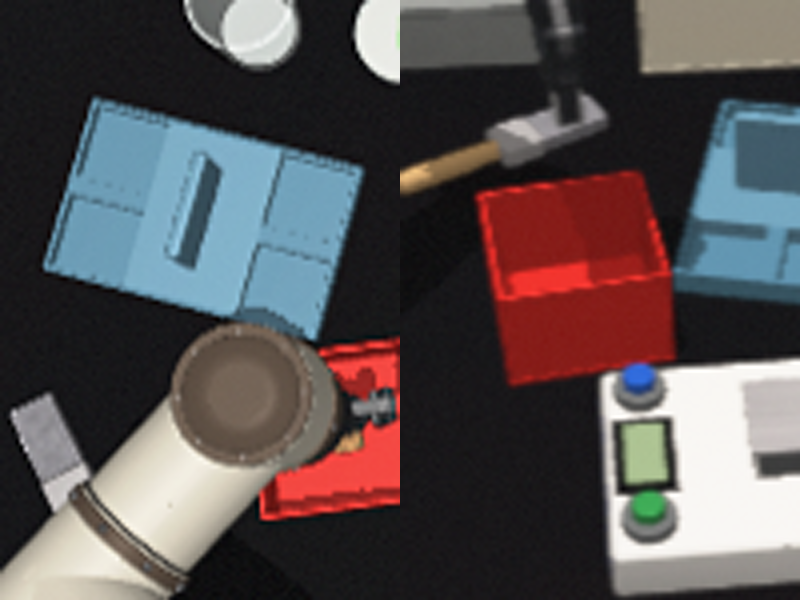

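View pics/bk_top.png

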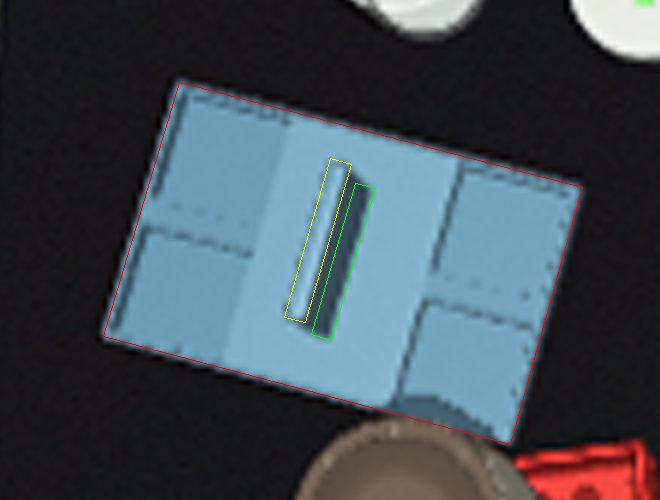

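View pics/bk_side.png

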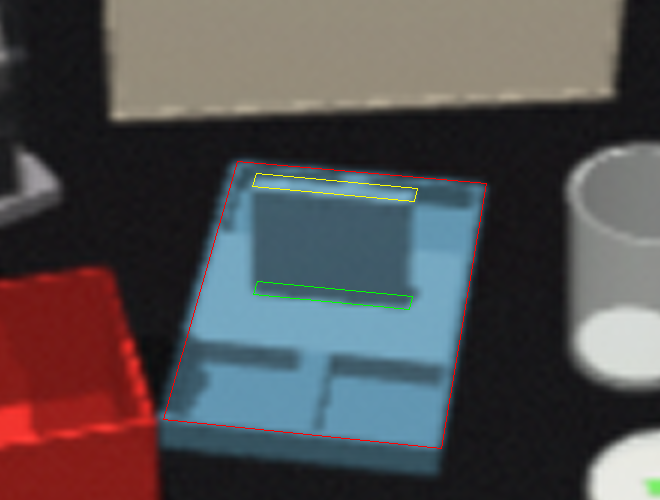

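```bash
cat >> h.py <<'E'
def settle(k=6):
    for _ in range(k): get_image('top')
E
python3 - <<'E'
from h import *
from plan import pl
for i in range(4):
    settle(3);pl([])
pl([(580,346.5,180,-13.2),(580,346.5,110,-13.2),(580,346.5,61,-13.2)])
E
```

```text
t 5.75 pos [400.4 218.8 199.7] yaw 9.12 zaxis [ 5.4e-03 -6.0e-04 -1.0e+00] w 48.6 F [ 0.1  0.1 -1.1]
t 5.9 pos [400.1 218.3 198.3] yaw 9.13 zaxis [ 0.0033 -0.0036 -1.    ] w 48.8 F [-1.  -0.5  0.4]
t 6.05 pos [400.4 218.6 198.5] yaw 9.13 zaxis [ 0.0038 -0.0033 -1.    ] w 48.6 F [ 0.3 -0.3 -0.3]
t 6.2 pos [400.7 218.8 199. ] yaw 9.13 zaxis [ 0.0045 -0.0024 -1.    ] w 48.7 F [ 0.4 -0.1 -0. ]
t 6.2 pos [400.7 218.8 199. ] yaw 9.13 zaxis [ 0.0045 -0.0024 -1.    ] w 48.7 F [ 0.4 -0.1 -0. ]
(580, 346.5, 180, -13.2) -> [0.1973, -0.0977, 0.0195] yaw 22.3
(580, 346.5, 110, -13.2) -> [0.197, -0.0979, 0.0895] yaw 22.3
(580, 346.5, 61, -13.2) -> [0.1968, -0.098, 0.1385] yaw 22.3
```

>>> send_rows(
  translation=[
    [0.04, -0.02, 0.003],
    [0.08, -0.04, 0.006],
    [0.12, -0.06, 0.01],
    [0.16, -0.08, 0.015],
    [0.1973, -0.0977, 0.02],
    [0.1973, -0.0977, 0.02],
    [0.1973, -0.0977, 0.02],
    [0.1973, -0.0977, 0.02],
    [0.1973, -0.0977, 0.02],
  ],
  yaw=[7, 14, 22.3, 22.3, 22.3, 22.3, 22.3, 22.3, 22.3],
  fingers=[90, 90, 90, 90, 90, 90, 90, 90, 90],
)

```text
clock: 7.1
position: [579.4, 346.1, 180.6]
ee_rot: [0.993, -0.115, 0.003, 0.001]
contact_force: [-0.8, -0.6, 0.4]
gripper_width: 55.4
```

```bash
python3 - <<'E'
from h import *
from plan import pl
settle(3)
t=get_image('top');s=get_image('side')
crop(s,250,90,410,210,4,'pics/s3.png')
pl([(580,346.5,100,-13.2),(580,346.5,61,-13.2)])
E
```

```text
t 7.35 pos [579.8 346.4 180.4] yaw -13.16 zaxis [ 0.0053 -0.0017 -1.    ] w 55.0 F [0.2 0.9 0.3]
(580, 346.5, 100, -13.2) -> [-0.0002, -0.0002, 0.0804] yaw 0.0
(580, 346.5, 61, -13.2) -> [-0.0004, -0.0002, 0.1194] yaw 0.0
```

View pics/s3.png

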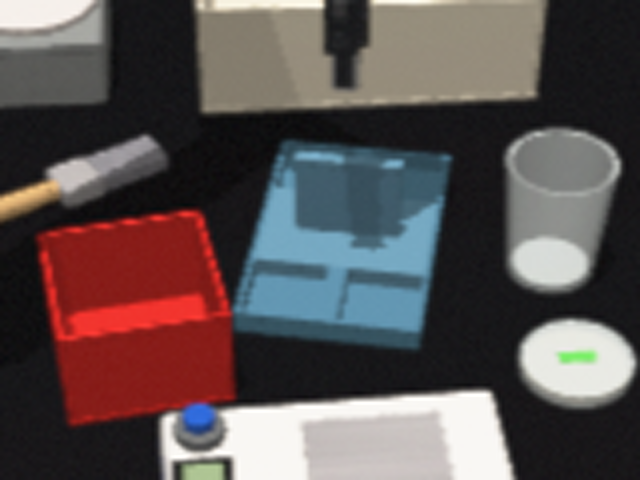

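>>> send_rows(
  translation=[
    [0, 0, 0.04],
    [0, 0, 0.08],
    [0, 0, 0.1],
    [0, 0, 0.119],
    [0, 0, 0.119],
    [0, 0, 0.119],
    [0, 0, 0.119],
    [0, 0, 0.119],
    [0, 0, 0.119],
    [0, 0, 0.119],
    [0, 0, 0.119],
    [0, 0, 0.119],
  ],
  yaw=[0, 0, 0, 0, 0, 0, 0, 0, 0, 0, 0, 0],
  fingers=[90, 90, 90, 90, 90, 255, 255, 255, 255, 255, 255, 255],
)

```text
clock: 8.55
position: [581.1, 347.0, 63.2]
ee_rot: [0.993, -0.114, 0.004, -0.001]
contact_force: [-1.1, 0.8, 6.2]
gripper_width: 11.2
```

```bash
python3 - <<'E'
from h import *
from plan import pl
settle(4)
pl([(580,346.5,190,-13.2),(570,27.3,190,1.6)])
E
```

```text
t 8.75 pos [581.1 347.   63.2] yaw -13.12 zaxis [ 7.8e-03  1.0e-04 -1.0e+00] w 11.2 F [-0.6  0.4  5.6]
(580, 346.5, 190, -13.2) -> [-0.0, 0.0005, -0.1268] yaw 0.1
(570, 27.3, 190, 1.6) -> [0.0627, 0.3137, -0.1269] yaw -14.7
```

>>> send_rows(
  translation=[
    [0, 0, -0.01],
    [0, 0, -0.03],
    [0, 0, -0.05],
    [0, 0, -0.07],
    [0, 0, -0.09],
    [0, 0, -0.11],
    [0, 0, -0.127],
    [0, 0, -0.127],
    [0, 0, -0.127],
    [0, 0, -0.127],
  ],
  yaw=[0, 0, 0, 0, 0, 0, 0, 0, 0, 0],
  fingers=[255, 255, 255, 255, 255, 255, 255, 255, 255, 255],
)

```text
clock: 9.75
position: [579.3, 346.3, 188.3]
ee_rot: [0.993, -0.114, 0.002, 0.001]
contact_force: [-0.0, -0.6, -2.7]
gripper_width: 11.6
```

```bash
python3 - <<'E'
from h import *
from plan import pl
settle(3)
s=get_image('side')
crop(s,240,60,420,210,4,'pics/s4.png')
pl([(570,27.3,190,1.6)])
E
```

```text
t 9.95 pos [579.8 346.7 189.1] yaw -13.13 zaxis [ 0.0063 -0.0012 -1.    ] w 10.9 F [-0.7  0.1 -1.9]
(570, 27.3, 190, 1.6) -> [0.063, 0.3133, -0.0006] yaw -14.7
```

View pics/s4.png

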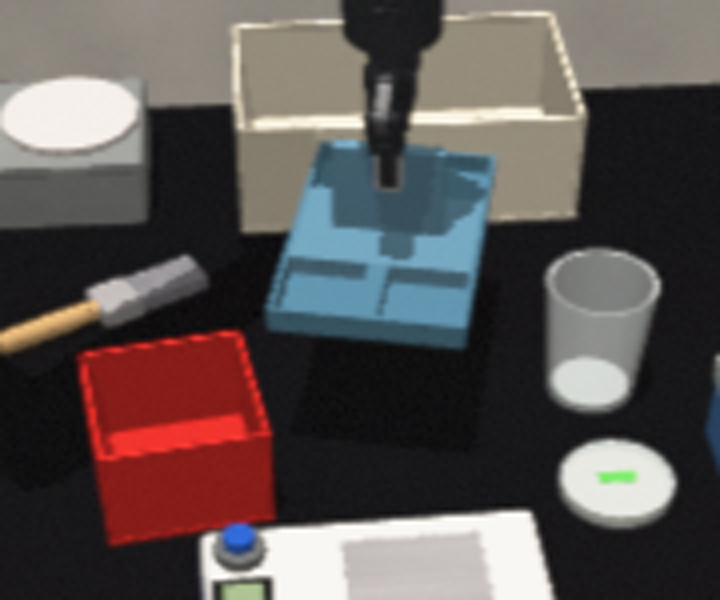

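>>> send_rows(
  translation=[
    [0.004, 0.02, 0],
    [0.01, 0.05, 0],
    [0.017, 0.085, 0],
    [0.024, 0.12, 0],
    [0.031, 0.155, 0],
    [0.038, 0.19, 0],
    [0.045, 0.225, 0],
    [0.052, 0.26, 0],
    [0.058, 0.29, 0],
    [0.061, 0.305, 0],
    [0.063, 0.3133, 0],
    [0.063, 0.3133, 0],
  ],
  yaw=[-1, -3, -5, -7, -9, -11, -13, -14.7, -14.7, -14.7, -14.7, -14.7],
  fingers=[255, 255, 255, 255, 255, 255, 255, 255, 255, 255, 255, 255],
)

```text
clock: 11.15
position: [570.1, 26.9, 189.3]
ee_rot: [1.0, 0.013, 0.003, 0.001]
contact_force: [0.3, 0.1, -2.9]
gripper_width: 10.9
```

```bash
cat > bfit.py <<'E'
from seg import *
def bfit(z,fit=True,zp=None,tag='x',c=None,a=None):
    t=get_image('top');s=get_image('side')
    hsv=cv2.cvtColor(t,cv2.COLOR_BGR2HSV);m=cv2.inRange(hsv,np.array((90,60,50)),np.array((110,255,255)))
    if c is None:
        import itertools
        m[:130]=0;m[240:]=0;m[:,:190]=0;m[:,373:]=0
        cs=max(cv2.findContours(m,0,1)[0],key=cv2.contourArea)
        W=np.array([px2w('top',p,z)[:2] for p in cs.reshape(-1,2).astype(float)],np.float32)
        r=cv2.minAreaRect(W);print(r);c=np.array(r[0]);a=r[2]
        if r[1][0]>r[1][1]: a-=90
    print('c',c,'a',a)
    A=np.radians(a);R=np.array([[np.cos(A),-np.sin(A)],[np.sin(A),np.cos(A)]])
    o=[]
    for n,im in(('top',t),('side',s)):
        b=cv2.resize(im,None,fx=4,fy=4,interpolation=cv2.INTER_CUBIC)
        for (x0,x1,y0,y1,zz,col) in((-76,76,-120,120,z,(0,0,255)),):
            X=[np.r_[c+R@np.array(p),zz] for p in((x0,y0),(x1,y0),(x1,y1),(x0,y1))]
            cv2.polylines(b,[(w2px(n,X)*4+1.5).round().astype(int)],True,col,1)
        x,y=(w2px(n,[np.r_[c,z]])[0]*4).astype(int);y0=max(y-250,0);x0=max(x-200,0);o.append(b[y0:y0+500,x0:x0+400])
    cv2.imwrite(f'pics/{tag}.png',np.hstack(o))
E
python3 - <<'E'
from bfit import *
from plan import pl
settle(4)
pl([(570,27.3,190,1.6)])
bfit(190-61+18-1.5,tag='b5')
E
```

```text
t 11.35 pos [570.2  28.4 189.3] yaw 1.65 zaxis [ 0.0063 -0.0011 -1.    ] w 11.2 F [-0.   0.6 -2.3]
(570, 27.3, 190, 1.6) -> [-0.0002, 0.0011, -0.0007] yaw 0.0
((568.78662109375, 26.88842010498047), (153.5989532470703, 241.94386291503906), 2.369351625442505)
c [568.78662109  26.8884201 ] a 2.369351625442505
```

View pics/b5.png

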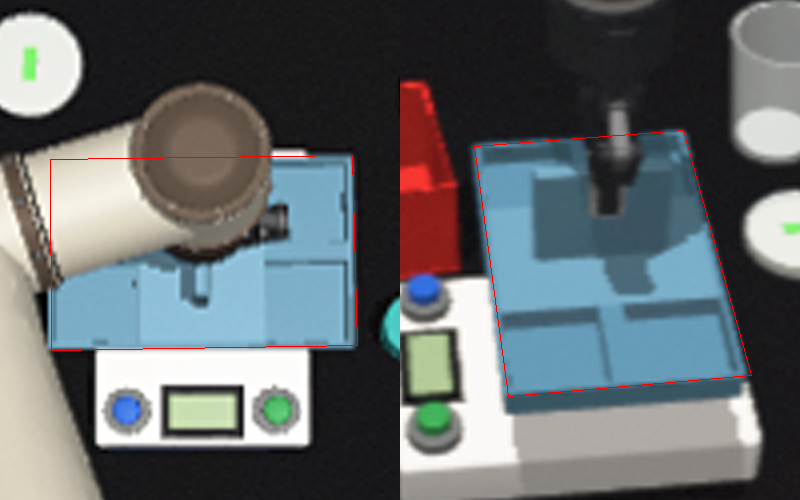

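```bash
python3 plan.py 571.3,28,160,1.6 571.3,28,148,1.6 571.3,28,142.5,1.6
```

```text
t 11.45 pos [570.1  28.3 189.3] yaw 1.65 zaxis [ 0.0063 -0.0012 -1.    ] w 11.5 F [ 0.7  0.2 -2.3]
(571.3, 28.0, 160.0, 1.6) -> [0.001, 0.0003, 0.0293] yaw 0.1
(571.3, 28.0, 148.0, 1.6) -> [0.0009, 0.0003, 0.0413] yaw 0.1
(571.3, 28.0, 142.5, 1.6) -> [0.0009, 0.0002, 0.0468] yaw 0.1
```

>>> send_rows(
  translation=[
    [0.001, 0, 0.01],
    [0.001, 0, 0.02],
    [0.001, 0, 0.03],
    [0.001, 0, 0.036],
    [0.001, 0, 0.04],
    [0.001, 0, 0.043],
    [0.001, 0, 0.045],
    [0.001, 0, 0.0465],
    [0.001, 0, 0.0465],
    [0.001, 0, 0.0465],
    [0.001, 0, 0.0465],
  ],
  yaw=[0, 0, 0, 0, 0, 0, 0, 0, 0, 0, 0],
  fingers=[255, 255, 255, 255, 255, 255, 255, 255, 255, 255, 255],
)

```text
clock: 12.55
position: [571.7, 28.2, 143.2]
ee_rot: [1.0, 0.014, 0.004, 0.001]
contact_force: [0.2, -0.1, -0.3]
gripper_width: 11.0
```

```bash
python3 - <<'E'
from bfit import *
from plan import pl
settle(3)
pl([])
bfit(100,tag='b6')
pl([])
E
```

```text
t 12.7 pos [571.7  28.2 143.2] yaw 1.66 zaxis [ 0.0071 -0.0011 -1.    ] w 11.0 F [-0.3 -0.4  0.5]
((572.2352294921875, 27.03888702392578), (154.20989990234375, 240.63169860839844), 1.5807665586471558)
c [572.23522949  27.03888702] a 1.5807665586471558
t 12.8 pos [571.7  28.3 143.3] yaw 1.66 zaxis [ 0.0071 -0.0011 -1.    ] w 11.3 F [-0.9 -1.6  1.6]
```

View pics/b6.png

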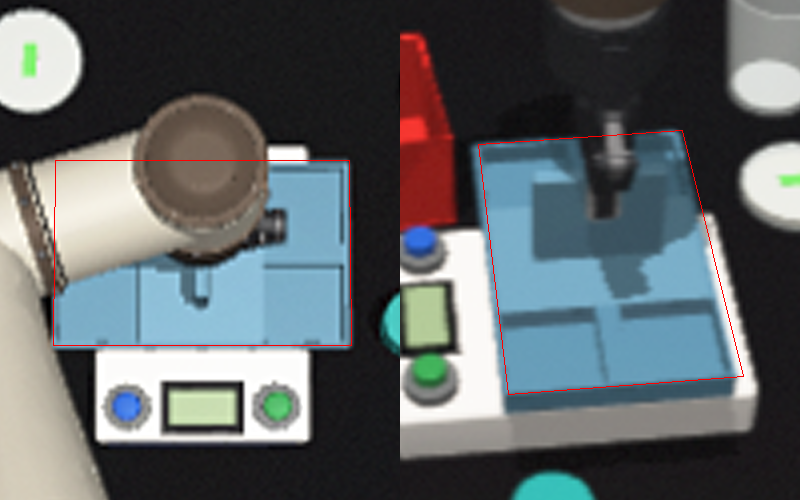

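>>> send_rows(
  translation=[
    [0, 0, 0],
    [0, 0, 0],
    [0, 0, 0],
    [0, 0, 0],
    [0, 0, -0.02],
    [0, 0, -0.05],
    [0, 0, -0.09],
    [0, 0, -0.11],
    [0, 0, -0.11],
  ],
  yaw=[0, 0, 0, 0, 0, 0, 0, 0, 0],
  fingers=[90, 90, 90, 90, 90, 90, 90, 255, 255],
)

```text
clock: 13.7
position: [572.8, 28.7, 257.3]
ee_rot: [1.0, 0.015, 0.008, -0.0]
contact_force: [0.9, -0.3, 0.5]
gripper_width: 26.8
```

```bash
python3 - <<'E'
from bfit import *
from plan import pl
settle(3)
bfit(100,tag='b7',c=np.array([570.2,27.4]),a=1.6)
pl([(510,86,253,1.6),(447.5,86,150,1.6),(447.5,86,75,1.6)])
E
```

```text
c [570.2  27.4] a 1.6
t 13.95 pos [570.1  28.2 251.6] yaw 1.65 zaxis [ 0.0039 -0.0018 -1.    ] w -0.0 F [ 0.2 -0.6 -0.9]
(510, 86, 253, 1.6) -> [-0.0584, -0.0595, -0.0018] yaw 0.1
(447.5, 86, 150, 1.6) -> [-0.1213, -0.0615, 0.101] yaw 0.1
(447.5, 86, 75, 1.6) -> [-0.1216, -0.0616, 0.176] yaw 0.1
```

View pics/b7.png

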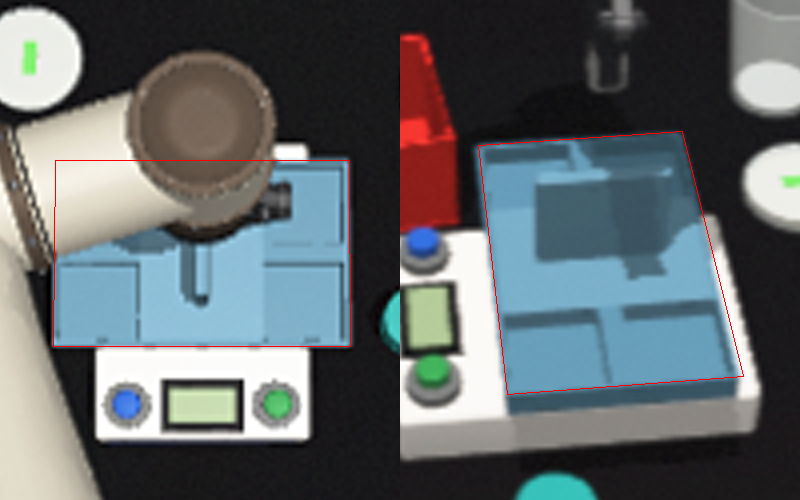

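>>> send_rows(
  translation=[
    [-0.04, -0.02, 0],
    [-0.08, -0.04, 0.01],
    [-0.1215, -0.0615, 0.03],
    [-0.1215, -0.0615, 0.07],
    [-0.1215, -0.0615, 0.11],
    [-0.1215, -0.0615, 0.145],
    [-0.1215, -0.0615, 0.17],
    [-0.1215, -0.0615, 0.17],
    [-0.1215, -0.0615, 0.17],
  ],
  yaw=[0, 0, 0, 0, 0, 0, 0, 0, 0],
  fingers=[255, 255, 255, 255, 255, 255, 255, 255, 255],
)

```text
clock: 14.85
position: [447.6, 85.8, 80.8]
ee_rot: [1.0, 0.015, 0.001, 0.002]
contact_force: [0.5, -0.1, 1.3]
gripper_width: 0.4
```

```bash
python3 - <<'E'
from h import *
from plan import pl
settle(3)
t=get_image('top');s=get_image('side')
a=cv2.resize(t[170:240,280:370],None,fx=4,fy=4,interpolation=2);b=cv2.resize(s[150:250,270:370],None,fx=4,fy=4,interpolation=2)
crop(s,260,150,380,250,6,'pics/s8.png')
pl([(448,86,65,1.6),(448,86,58,1.6)])
E
```

```text
t 15.1 pos [448.3  86.3  82.2] yaw 1.65 zaxis [ 6.4e-03 -4.0e-04 -1.0e+00] w -0.1 F [ 0.1 -0.1 -0.6]
(448, 86, 65, 1.6) -> [-0.0005, 0.0002, 0.0172] yaw 0.0
(448, 86, 58, 1.6) -> [-0.0005, 0.0002, 0.0242] yaw 0.0
```

View pics/s8.png

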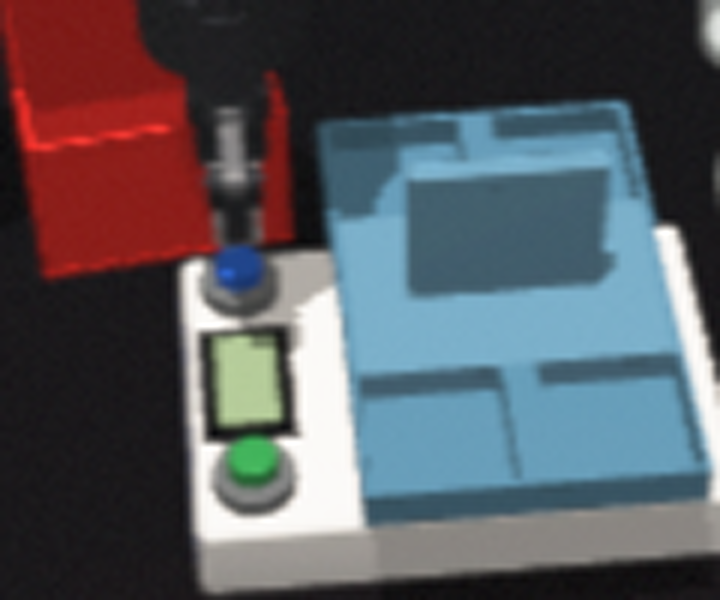

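Aligned with the blue button. Press down gradually, watching the force.

>>> send_rows(
  translation=[
    [0, 0, 0.01],
    [0, 0, 0.015],
    [0, 0, 0.018],
    [0, 0, 0.02],
    [0, 0, 0.022],
    [0, 0, 0.023],
    [0, 0, 0.024],
    [0, 0, 0.024],
  ],
  yaw=[0, 0, 0, 0, 0, 0, 0, 0],
  fingers=[255, 255, 255, 255, 255, 255, 255, 255],
)

```text
clock: 15.9
position: [448.5, 86.3, 60.7]
ee_rot: [1.0, 0.015, 0.003, 0.001]
contact_force: [-8.0, 0.3, 24.1]
gripper_width: -0.0
```

```bash
python3 - <<'E'
from h import *
from plan import pl
settle(3)
pl([])
s=get_image('side');crop(s,260,150,380,250,6,'pics/s9.png')
E
```

```text
t 16.05 pos [448.5  86.3  60.7] yaw 1.72 zaxis [ 6.8e-03 -9.0e-04 -1.0e+00] w -0.1 F [-8.2 -0.  24.5]
```

View pics/s9.png

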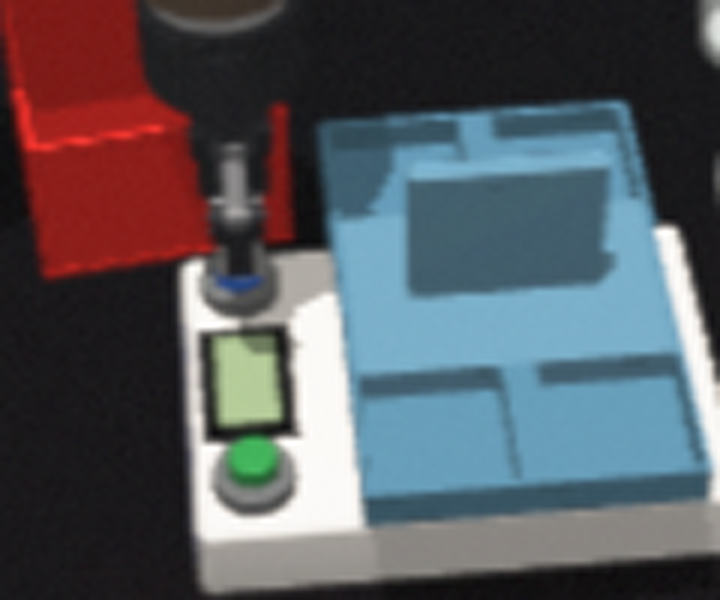

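>>> send_rows(
  translation=[
    [0, 0, -0.02],
    [0, 0, -0.06],
    [0, 0, -0.11],
    [0, 0.05, -0.15],
    [0, 0.1, -0.15],
    [0, 0.15, -0.15],
    [0, 0.15, -0.15],
  ],
  yaw=[0, 0, 0, 0, 0, 0, 0],
  fingers=[255, 255, 255, 0, 0, 0, 0],
)

```text
clock: 16.8
position: [451.4, -66.8, 211.1]
ee_rot: [1.0, 0.013, 0.004, 0.001]
contact_force: [-1.2, -0.1, 0.5]
gripper_width: 58.2
```

```bash
cat > jars.py <<'E'
from seg import *
def jars():
    t=get_image('top');s=get_image('side')
    for n,im,roi in(('top',t,(360,165,480,250)),('side',s,(250,240,400,380))):
        for b in blobs(n,im,(0,0,150),(40,60,255),roi,58,60): print(n,b[0],b[1],b[2][1],b[3])
    return t,s
E
python3 - <<'E'
from jars import *
from plan import pl
settle(3)
t,s=jars();cv2.imwrite('pics/t10.png',t);cv2.imwrite('pics/s10.png',s)
pl([(402.9,-257.7,150,1.6),(402.9,-257.7,25,1.6)])
E
```

```text
top [414.3 230.5] [ 403.4 -257.5] [49.5 48.8] 177.0
top [414.7 191.6] [ 532.  -257.9] [48.9 50. ] 171.0
top [467.9 182.2] [ 568.4 -434. ] [46.4 50.5] 167.5
side [363.8 370.3] [ 565.5 -433. ] [39.  50.2] 404.5
side [394.6 311.2] [ 653.5 -304.6] [78.6 22.8] 234.5
side [283.8 301. ] [ 401.2 -260.9] [51.1 50.8] 327.0
side [338.6 297.6] [ 529.5 -260.9] [50.5 49.5] 323.5
side [300.9 242.5] [445.9 -91. ] [20.  36.9] 71.0
t 17.05 pos [451.9 -62.8 210.5] yaw 1.76 zaxis [ 6.2e-03 -8.0e-04 -1.0e+00] w 85.4 F [ 0.4 -0.1 -0.4]
(402.9, -257.7, 150, 1.6) -> [-0.0554, 0.1932, 0.0603] yaw 0.2
(402.9, -257.7, 25, 1.6) -> [-0.0562, 0.1931, 0.1853] yaw 0.2
```

View pics/s10.png

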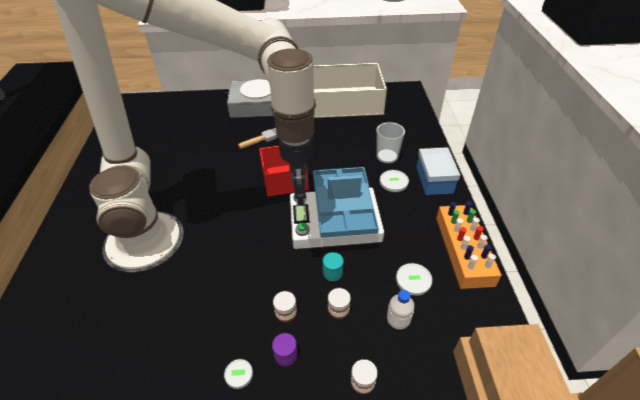

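View pics/t10.png

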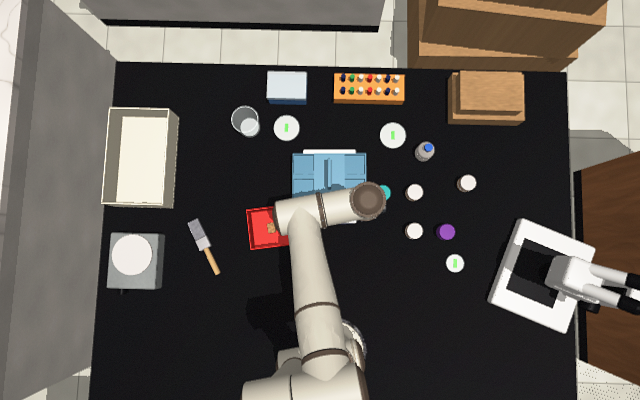

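>>> send_rows(
  translation=[
    [-0.014, 0.05, 0],
    [-0.028, 0.1, 0.02],
    [-0.042, 0.15, 0.04],
    [-0.056, 0.1937, 0.06],
    [-0.056, 0.1937, 0.1],
    [-0.056, 0.1937, 0.13],
    [-0.056, 0.1937, 0.155],
    [-0.056, 0.1937, 0.175],
    [-0.056, 0.1937, 0.185],
    [-0.056, 0.1937, 0.185],
    [-0.056, 0.1937, 0.185],
    [-0.056, 0.1937, 0.185],
  ],
  yaw=[0, 0, 0, 0, 0, 0, 0, 0, 0, 0, 0, 0],
  fingers=[0, 0, 0, 0, 0, 0, 0, 0, 0, 0, 0, 0],
)

```text
clock: 18.25
position: [404.1, -258.3, 26.4]
ee_rot: [1.0, 0.016, 0.004, 0.001]
contact_force: [0.8, -0.2, 0.8]
gripper_width: 84.9
```

```bash
python3 - <<'E'
from h import *
from plan import pl
settle(3)
pl([(402.8,-258.3,25,1.6)])
s=get_image('side');crop(s,230,220,380,370,4,'pics/s11.png')
E
```

```text
t 18.4 pos [ 403.7 -258.4   26.2] yaw 1.78 zaxis [ 0.0082 -0.0014 -1.    ] w 85.9 F [-0.5  0.2 -0.2]
(402.8, -258.3, 25, 1.6) -> [-0.0009, -0.0001, 0.0012] yaw 0.2
```

View pics/s11.png

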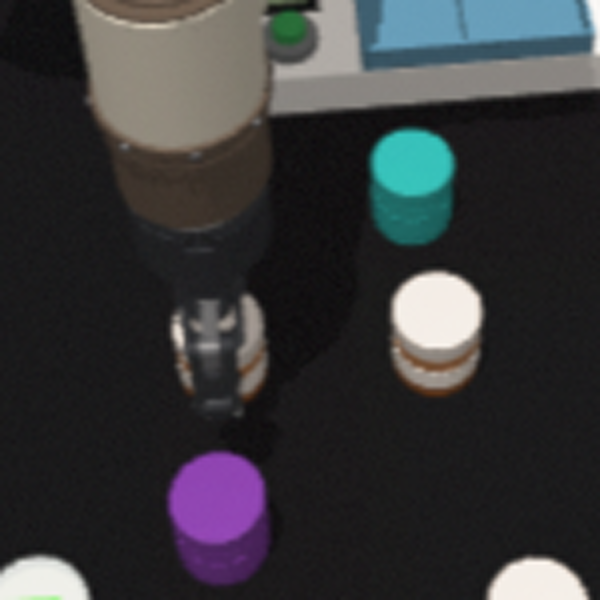

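>>> send_rows(
  translation=[
    [-0.001, 0, 0.001],
    [-0.001, 0, 0.001],
    [-0.001, 0, 0.001],
    [-0.001, 0, 0.001],
    [-0.001, 0, 0.001],
    [-0.001, 0, 0.001],
    [-0.001, 0, 0.001],
  ],
  yaw=[0, 0, 0, 0, 0, 0, 0],
  fingers=[0, 255, 255, 255, 255, 255, 255],
)

```text
clock: 19.15
position: [402.8, -258.6, 25.5]
ee_rot: [1.0, 0.016, 0.004, 0.001]
contact_force: [-1.3, 0.1, 5.7]
gripper_width: 50.4
```

```bash
python3 - <<'E'
from h import *
from plan import pl
settle(3)
A=np.radians(1.6);R=np.array([[np.cos(A),-np.sin(A)],[np.sin(A),np.cos(A)]])
for n,p in dict(a=(-40,83),b=(40,83),c=(-40,-83),d=(40,-83)).items(): print(n,(np.array([570.2,27.4])+R@np.array(p)).round(1))
pl([(402.8,-258.3,225,1.6),(532.5,-54.5,225,1.6)])
E
```

```text
a [527.9 109.3]
b [607.9 111.5]
c [532.5 -56.7]
d [612.5 -54.5]
t 19.3 pos [ 402.8 -258.6   25.5] yaw 1.78 zaxis [ 0.0084 -0.0016 -1.    ] w 50.6 F [-1.2  0.7  5.1]
(402.8, -258.3, 225, 1.6) -> [0.0017, 0.0001, -0.1995] yaw 0.2
(532.5, -54.5, 225, 1.6) -> [0.1377, -0.1996, -0.1988] yaw 0.2
```

>>> send_rows(
  translation=[
    [0, 0, -0.02],
    [0, 0, -0.06],
    [0, 0, -0.1],
    [0.02, -0.02, -0.14],
    [0.05, -0.05, -0.17],
    [0.08, -0.1, -0.18],
    [0.11, -0.15, -0.18],
    [0.1377, -0.19, -0.18],
    [0.1377, -0.1975, -0.18],
    [0.1377, -0.1975, -0.18],
  ],
  yaw=[0, 0, 0, 0, 0, 0, 0, 0, 0, 0],
  fingers=[255, 255, 255, 255, 255, 255, 255, 255, 255, 255],
)

```text
clock: 20.3
position: [533.6, -53.8, 205.1]
ee_rot: [1.0, 0.017, 0.004, 0.001]
contact_force: [-0.8, -0.5, -1.6]
gripper_width: 50.6
```

```bash
python3 - <<'E'
from h import *
from plan import pl
settle(3)
t=get_image('top');s=get_image('side')
a=cv2.resize(t[130:240,280:380],None,fx=4,fy=4,interpolation=2);b=cv2.resize(s[150:260,270:370],None,fx=4,fy=4,interpolation=2)
cv2.imwrite('pics/p12.png',np.hstack([a,b]))
pl([(532.5,-56.7,130,1.6),(532.5,-56.7,111,1.6)])
E
```

```text
t 20.55 pos [532.  -57.6 205.9] yaw 1.7 zaxis [ 0.0075 -0.0017 -1.    ] w 50.7 F [-0.2 -0.4 -1.4]
(532.5, -56.7, 130, 1.6) -> [-0.0001, -0.001, 0.0759] yaw 0.1
(532.5, -56.7, 111, 1.6) -> [-0.0002, -0.001, 0.0949] yaw 0.1
```

View pics/p12.png

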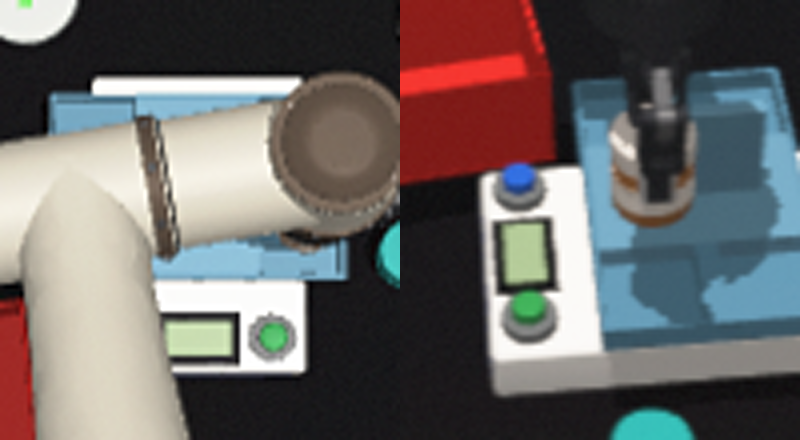

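>>> send_rows(
  translation=[
    [0, -0.001, 0.02],
    [0, -0.001, 0.045],
    [0, -0.001, 0.065],
    [0, -0.001, 0.078],
    [0, -0.001, 0.085],
    [0, -0.001, 0.09],
    [0, -0.001, 0.094],
    [0, -0.001, 0.0945],
    [0, -0.001, 0.0945],
    [0, -0.001, 0.0945],
  ],
  yaw=[0, 0, 0, 0, 0, 0, 0, 0, 0, 0],
  fingers=[255, 255, 255, 255, 255, 255, 255, 255, 255, 255],
)

```text
clock: 21.55
position: [533.0, -56.6, 111.9]
ee_rot: [1.0, 0.015, 0.004, 0.001]
contact_force: [0.6, 1.2, -0.2]
gripper_width: 50.1
```

```bash
python3 - <<'E'
from h import *
from plan import pl
settle(3)
pl([(532.5,-56.7,110,1.6)])
s=get_image('side');crop(s,290,150,400,250,6,'pics/s13.png')
E
```

```text
t 21.7 pos [532.9 -56.6 111.7] yaw 1.71 zaxis [ 0.0082 -0.0016 -1.    ] w 50.6 F [ 0.2 -0.3 -1.6]
(532.5, -56.7, 110, 1.6) -> [-0.0004, 0.0001, 0.0017] yaw 0.1
```

View pics/s13.png

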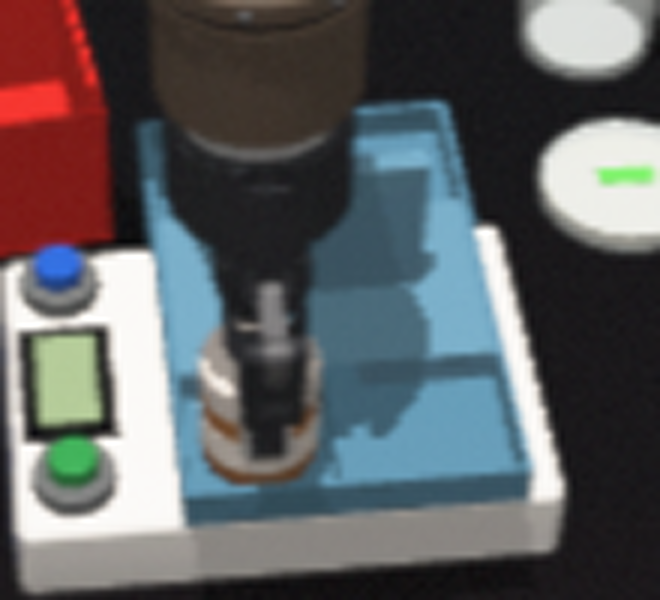

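>>> send_rows(
  translation=[
    [0, 0, 0.001],
    [0, 0, 0.001],
    [0, 0, 0.001],
    [0, 0, 0.001],
    [0, 0, 0.001],
    [0, 0, -0.01],
    [0, 0, -0.04],
    [0, 0, -0.08],
    [0, 0, -0.1],
    [0, 0, -0.1],
  ],
  yaw=[0, 0, 0, 0, 0, 0, 0, 0, 0, 0],
  fingers=[255, 60, 60, 60, 60, 60, 60, 60, 60, 60],
)

```text
clock: 22.75
position: [534.3, -56.4, 216.4]
ee_rot: [1.0, 0.015, 0.009, 0.001]
contact_force: [0.2, 0.6, -0.1]
gripper_width: 65.4
```

```bash
python3 - <<'E'
from jars import *
from plan import pl
settle(3)
t,s=jars();crop(s,290,150,400,250,6,'pics/s14.png')
pl([(531.6,-258.5,200,1.6),(531.6,-258.5,150,1.6),(531.6,-258.5,25.5,1.6)])
E
```

```text
top [414.7 191.6] [ 532.  -257.9] [48.9 50. ] 171.0
top [467.9 182.2] [ 568.4 -434. ] [46.4 50.5] 167.5
side [363.8 370.3] [ 565.5 -433. ] [39.  50.2] 404.5
side [394.6 311.2] [ 653.5 -304.5] [78.6 22.8] 233.5
side [338.6 297.6] [ 529.4 -260.8] [50.5 49.5] 322.5
side [306.9 242.3] [461.5 -91.3] [19.9 73.9] 125.0
t 23.0 pos [531.2 -56.6 210.4] yaw 1.7 zaxis [ 0.0054 -0.0019 -1.    ] w 65.5 F [-0.  -0.2  1.1]
(531.6, -258.5, 200, 1.6) -> [-0.0057, 0.2018, 0.0108] yaw 0.1
(531.6, -258.5, 150, 1.6) -> [-0.006, 0.2017, 0.0608] yaw 0.1
(531.6, -258.5, 25.5, 1.6) -> [-0.0066, 0.2015, 0.1853] yaw 0.1
```

View pics/s14.png

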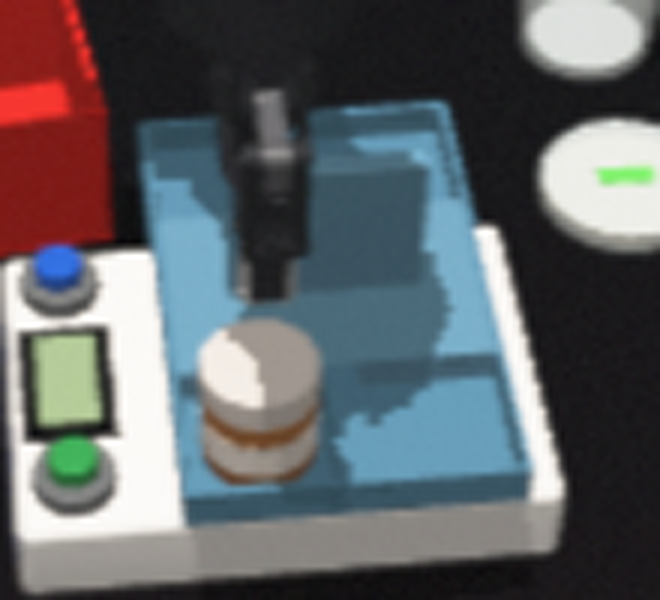

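>>> send_rows(
  translation=[
    [-0.001, 0.05, 0],
    [-0.003, 0.1, 0],
    [-0.005, 0.15, 0.02],
    [-0.0063, 0.2017, 0.06],
    [-0.0063, 0.2017, 0.1],
    [-0.0065, 0.2017, 0.13],
    [-0.0065, 0.2017, 0.155],
    [-0.0065, 0.2017, 0.175],
    [-0.0065, 0.2017, 0.185],
    [-0.0065, 0.2017, 0.185],
    [-0.0065, 0.2017, 0.185],
    [-0.0065, 0.2017, 0.185],
  ],
  yaw=[0, 0, 0, 0, 0, 0, 0, 0, 0, 0, 0, 0],
  fingers=[0, 0, 0, 0, 0, 0, 0, 0, 0, 0, 0, 0],
)

```text
clock: 24.2
position: [532.6, -258.8, 27.1]
ee_rot: [1.0, 0.015, 0.004, 0.001]
contact_force: [0.5, -0.7, 0.2]
gripper_width: 85.2
```

```bash
python3 - <<'E'
from h import *
from plan import pl
settle(3)
pl([(531.6,-258.5,25.5,1.6)])
s=get_image('side');crop(s,260,220,410,370,4,'pics/s15.png')
E
```

```text
t 24.35 pos [ 532.3 -258.7   26.9] yaw 1.71 zaxis [ 0.0074 -0.0022 -1.    ] w 85.5 F [-1.   0.6 -0.3]
(531.6, -258.5, 25.5, 1.6) -> [-0.0007, -0.0003, 0.0014] yaw 0.1
```

View pics/s15.png

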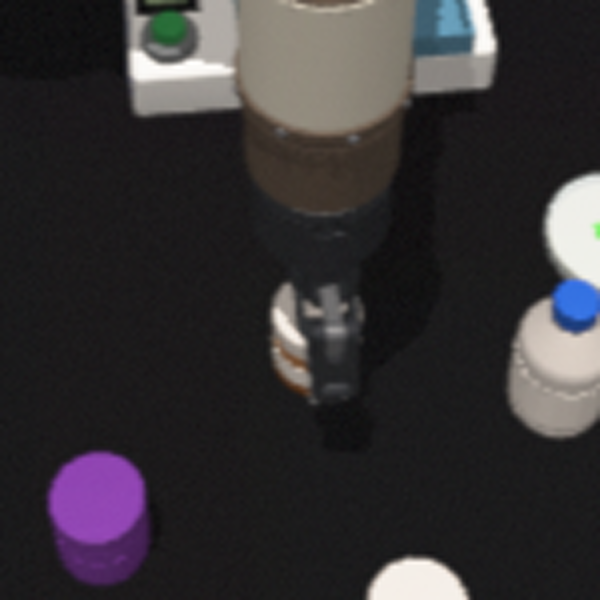

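```bash
python3 - <<'E'
from h import *
f=lambda X:((w2px('side',X)-[260,220])*4).round(0)
print(f([(532,-258.5,58),(532,-258.5,0),(532,-310,40),(532,-310,100),(532,-305,30)]))
g=lambda X:((w2px('side',X)-[230,220])*4).round(0)
print(g([(403,-258.5,58),(403,-258.5,0),(403,-310,40),(403,-310,100)]))
t=get_image('top');crop(t,350,150,490,260,5,'pics/t15.png')
E
```

```text
[[318. 307.]
 [317. 357.]
 [326. 402.]
 [329. 349.]
 [325. 403.]]
[[218. 320.]
 [225. 370.]
 [221. 417.]
 [213. 363.]]
```

View pics/t15.png

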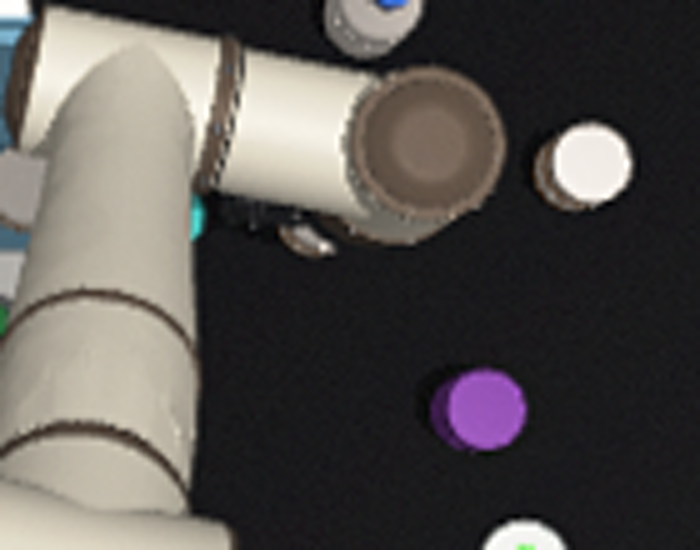

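>>> send_rows(
  translation=[
    [-0.001, 0, 0.0015],
    [-0.001, 0, 0.0015],
    [-0.001, 0, 0.0015],
    [-0.001, 0, 0.0015],
    [-0.001, 0, 0.0015],
    [-0.001, 0, 0.0015],
    [-0.001, 0, 0.0015],
  ],
  yaw=[0, 0, 0, 0, 0, 0, 0],
  fingers=[0, 255, 255, 255, 255, 255, 255],
)

```text
clock: 25.15
position: [531.5, -258.8, 25.5]
ee_rot: [1.0, 0.015, 0.004, 0.001]
contact_force: [-0.3, 0.0, 3.8]
gripper_width: 50.6
```

```bash
python3 - <<'E'
from h import *
from plan import pl
settle(3)
pl([(531,-258.5,225,1.6),(607.9,111.5,225,1.6)])
E
```

```text
t 25.3 pos [ 531.5 -258.8   25.5] yaw 1.72 zaxis [ 0.0077 -0.0024 -1.    ] w 50.7 F [-0.3 -0.2  3.9]
(531, -258.5, 225, 1.6) -> [0.001, 0.0002, -0.1995] yaw 0.1
(607.9, 111.5, 225, 1.6) -> [0.0889, -0.3674, -0.1998] yaw 0.1
```

>>> send_rows(
  translation=[
    [0, 0, -0.02],
    [0, 0, -0.06],
    [0, 0, -0.11],
    [0, 0, -0.15],
    [0.01, -0.03, -0.185],
    [0.02, -0.07, -0.2],
    [0.03, -0.11, -0.2],
    [0.04, -0.15, -0.2],
    [0.05, -0.19, -0.2],
    [0.06, -0.23, -0.2],
    [0.07, -0.27, -0.2],
    [0.08, -0.31, -0.2],
  ],
  yaw=[0, 0, 0, 0, 0, 0, 0, 0, 0, 0, 0, 0],
  fingers=[255, 255, 255, 255, 255, 255, 255, 255, 255, 255, 255, 255],
)

```text
clock: 26.5
position: [599.8, 55.5, 223.9]
ee_rot: [1.0, 0.015, 0.002, 0.001]
contact_force: [-0.1, -0.0, -2.0]
gripper_width: 50.6
```

```bash
python3 - <<'E'
from h import *
from plan import pl
settle(5)
pl([(607.9,111.5,225,1.6),(607.9,111.5,160,1.6)])
E
```

```text
t 26.75 pos [599.8  53.8 224. ] yaw 1.73 zaxis [ 0.0049 -0.003  -1.    ] w 50.6 F [ 0.3  0.1 -1. ]
(607.9, 111.5, 225, 1.6) -> [0.0098, -0.0575, -0.0011] yaw 0.1
(607.9, 111.5, 160, 1.6) -> [0.0095, -0.0577, 0.0639] yaw 0.1
```

>>> send_rows(
  translation=[
    [0.005, -0.03, 0],
    [0.01, -0.0577, 0],
    [0.01, -0.0577, 0.01],
    [0.0095, -0.0577, 0.035],
    [0.0095, -0.0577, 0.064],
    [0.0095, -0.0577, 0.064],
    [0.0095, -0.0577, 0.064],
    [0.0095, -0.0577, 0.064],
  ],
  yaw=[0, 0, 0, 0, 0, 0, 0, 0],
  fingers=[255, 255, 255, 255, 255, 255, 255, 255],
)

```text
clock: 27.55
position: [608.9, 111.0, 161.7]
ee_rot: [1.0, 0.015, 0.004, 0.001]
contact_force: [0.1, 0.3, -0.9]
gripper_width: 50.5
```

```bash
python3 - <<'E'
from h import *
from plan import pl
settle(3)
t=get_image('top');s=get_image('side')
a=cv2.resize(t[130:240,280:380],None,fx=4,fy=4,interpolation=2);b=cv2.resize(s[150:260,290:390],None,fx=4,fy=4,interpolation=2)
cv2.imwrite('pics/p16.png',np.hstack([a,b]))
pl([(607.9,111.5,130,1.6),(607.9,111.5,111.5,1.6)])
E
```

```text
t 27.8 pos [608.3 111.6 160.9] yaw 1.72 zaxis [ 0.0066 -0.0023 -1.    ] w 50.6 F [-0.1  0.  -0.2]
(607.9, 111.5, 130, 1.6) -> [-0.0006, 0.0, 0.0309] yaw 0.1
(607.9, 111.5, 111.5, 1.6) -> [-0.0007, 0.0, 0.0494] yaw 0.1
```

View pics/p16.png

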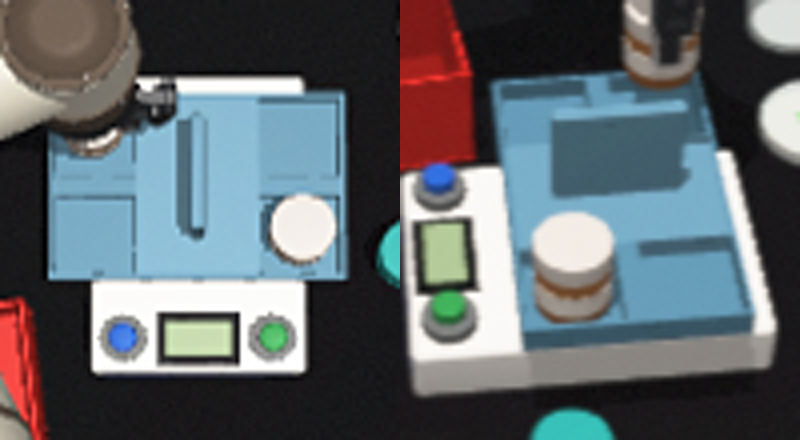

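>>> send_rows(
  translation=[
    [-0.0005, 0, 0.015],
    [-0.0005, 0, 0.03],
    [-0.0005, 0, 0.038],
    [-0.0005, 0, 0.044],
    [-0.0005, 0, 0.048],
    [-0.0005, 0, 0.0495],
    [-0.0005, 0, 0.0495],
    [-0.0005, 0, 0.0495],
    [-0.0005, 0, 0.0495],
  ],
  yaw=[0, 0, 0, 0, 0, 0, 0, 0, 0],
  fingers=[255, 255, 255, 255, 255, 255, 255, 255, 255],
)

```text
clock: 28.7
position: [608.3, 111.6, 111.9]
ee_rot: [1.0, 0.015, 0.004, 0.001]
contact_force: [0.9, -0.2, -1.1]
gripper_width: 50.8
```

```bash
python3 - <<'E'
from h import *
from plan import pl
settle(3)
pl([(607.9,111.5,110.5,1.6)])
t=get_image('top');s=get_image('side')
a=cv2.resize(t[130:240,280:380],None,fx=4,fy=4,interpolation=2);b=cv2.resize(s[150:260,290:390],None,fx=4,fy=4,interpolation=2)
cv2.imwrite('pics/p17.png',np.hstack([a,b]))
E
```

```text
t 28.85 pos [608.2 111.5 111.7] yaw 1.73 zaxis [ 0.007  -0.0021 -1.    ] w 50.4 F [-0.4 -0.1 -0.7]
(607.9, 111.5, 110.5, 1.6) -> [-0.0003, 0.0, 0.0012] yaw 0.1
```

View pics/p17.png

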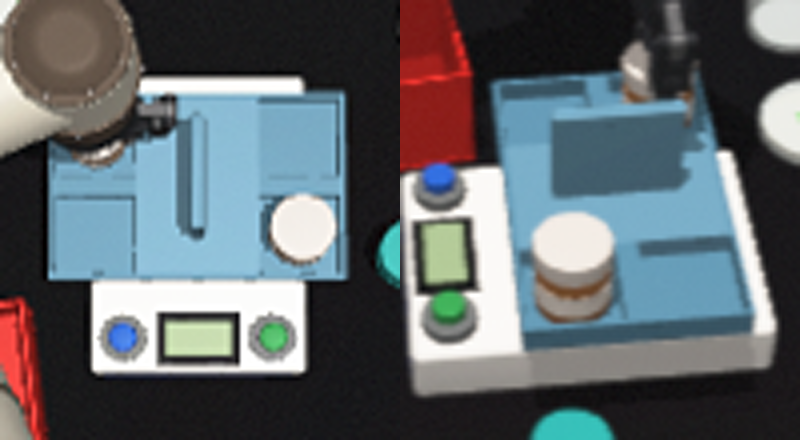

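>>> send_rows(
  translation=[
    [0, 0, 0.001],
    [0, 0, 0.001],
    [0, 0, 0.001],
    [0, 0, 0.001],
    [0, 0, 0.001],
    [0, 0, -0.01],
    [0, 0, -0.04],
    [0, 0, -0.08],
    [0, 0, -0.11],
    [0, 0, -0.11],
  ],
  yaw=[0, 0, 0, 0, 0, 0, 0, 0, 0, 0],
  fingers=[255, 60, 60, 60, 60, 60, 60, 60, 60, 60],
)

```text
clock: 29.95
position: [610.2, 112.4, 228.5]
ee_rot: [1.0, 0.015, 0.009, -0.0]
contact_force: [0.3, -0.6, -0.6]
gripper_width: 65.5
```

```bash
python3 - <<'E'
from jars import *
from plan import pl
settle(3)
t,s=jars()
a=cv2.resize(t[130:240,280:380],None,fx=4,fy=4,interpolation=2);b=cv2.resize(s[150:260,290:390],None,fx=4,fy=4,interpolation=2)
cv2.imwrite('pics/p18.png',np.hstack([a,b]))
print(tri((467.9,182.2),(363.8,370.3)))
pl([(590,-180,215,1.6),(567.5,-434,150,1.6)])
E
```

```text
top [467.9 182.2] [ 568.4 -434. ] [46.4 50.5] 167.5
side [363.8 370.3] [ 565.5 -433. ] [39.  50.2] 404.5
side [394.6 311.3] [ 653.4 -304.8] [78.9 22.8] 236.5
side [307.  242.4] [461.8 -91.7] [19.9 73.9] 130.5
[ 566.86420995 -433.59078332   59.83995416]
t 30.2 pos [606.7 111.5 220.5] yaw 1.72 zaxis [ 0.0046 -0.0029 -1.    ] w 65.1 F [ 0.4  0.8 -0.1]
(590, -180, 215, 1.6) -> [-0.0255, 0.2909, 0.0062] yaw 0.1
(567.5, -434, 150, 1.6) -> [-0.0559, 0.5439, 0.0719] yaw 0.1
```

View pics/p18.png

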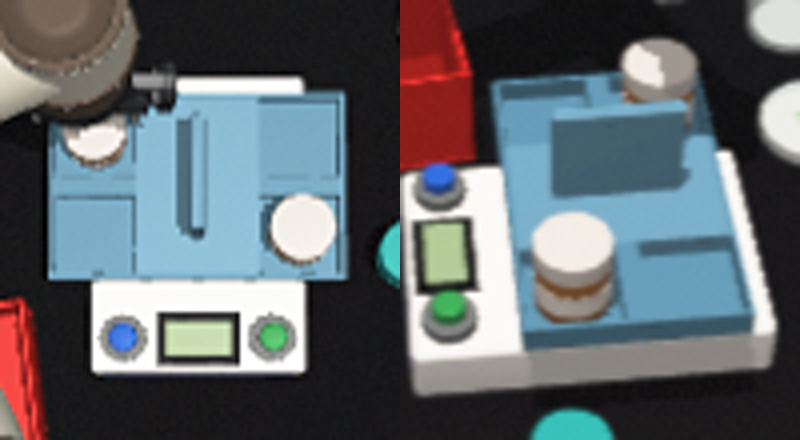

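>>> send_rows(
  translation=[
    [-0.005, 0.045, 0],
    [-0.01, 0.09, 0],
    [-0.015, 0.14, 0],
    [-0.02, 0.19, 0],
    [-0.025, 0.24, 0],
    [-0.03, 0.29, 0.01],
    [-0.035, 0.34, 0.02],
    [-0.04, 0.39, 0.03],
    [-0.045, 0.44, 0.05],
    [-0.05, 0.49, 0.06],
    [-0.056, 0.5439, 0.072],
    [-0.056, 0.5439, 0.072],
  ],
  yaw=[0, 0, 0, 0, 0, 0, 0, 0, 0, 0, 0, 0],
  fingers=[0, 0, 0, 0, 0, 0, 0, 0, 0, 0, 0, 0],
)

```text
clock: 31.4
position: [564.8, -437.8, 145.8]
ee_rot: [1.0, 0.013, -0.0, 0.0]
contact_force: [0.5, 0.6, 0.5]
gripper_width: 85.3
```

```bash
python3 - <<'E'
from h import *
from plan import pl
settle(6)
s=get_image('side');crop(s,270,250,420,400,4,'pics/s19.png')
pl([(567.8,-434.5,60,1.6),(567.8,-434.5,25.5,1.6)])
E
```

```text
t 31.75 pos [ 568.1 -432.5  150.6] yaw 1.84 zaxis [ 0.0053 -0.0032 -1.    ] w 85.3 F [-0.2 -0.1 -0.1]
(567.8, -434.5, 60, 1.6) -> [-0.0008, 0.0017, 0.0906] yaw 0.2
(567.8, -434.5, 25.5, 1.6) -> [-0.001, 0.0016, 0.1251] yaw 0.2
```

View pics/s19.png

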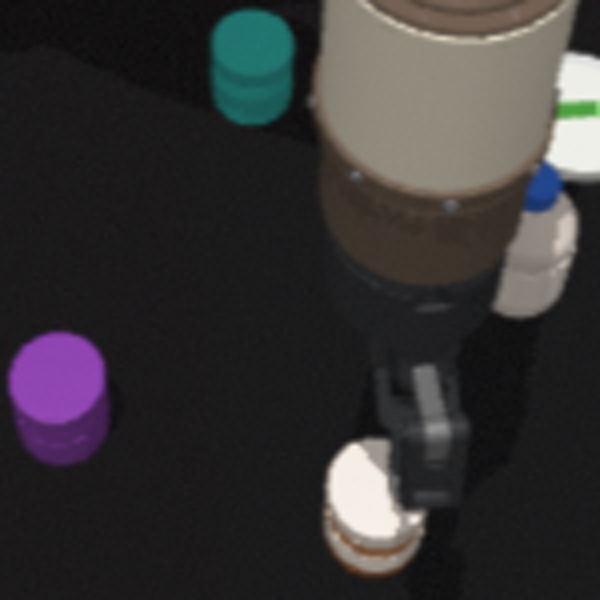

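>>> send_rows(
  translation=[
    [-0.001, 0.0017, 0.03],
    [-0.001, 0.0017, 0.06],
    [-0.001, 0.0017, 0.09],
    [-0.001, 0.0017, 0.11],
    [-0.001, 0.0017, 0.12],
    [-0.001, 0.0017, 0.126],
    [-0.001, 0.0017, 0.126],
    [-0.001, 0.0017, 0.126],
  ],
  yaw=[0, 0, 0, 0, 0, 0, 0, 0],
  fingers=[0, 0, 0, 0, 0, 0, 0, 0],
)

```text
clock: 32.55
position: [568.8, -434.7, 26.1]
ee_rot: [1.0, 0.016, 0.004, 0.002]
contact_force: [-0.0, -0.3, 0.0]
gripper_width: 85.4
```

```bash
python3 - <<'E'
from h import *
from plan import pl
settle(4)
s=get_image('side');crop(s,270,250,420,400,4,'pics/s20.png')
pl([(567.8,-434.5,25.5,1.6)])
E
```

```text
t 32.8 pos [ 568.1 -434.8   25.5] yaw 1.84 zaxis [ 0.0065 -0.0038 -1.    ] w 85.4 F [-0.1 -0.1 -0.7]
(567.8, -434.5, 25.5, 1.6) -> [-0.0003, -0.0003, 0.0] yaw 0.2
```

View pics/s20.png

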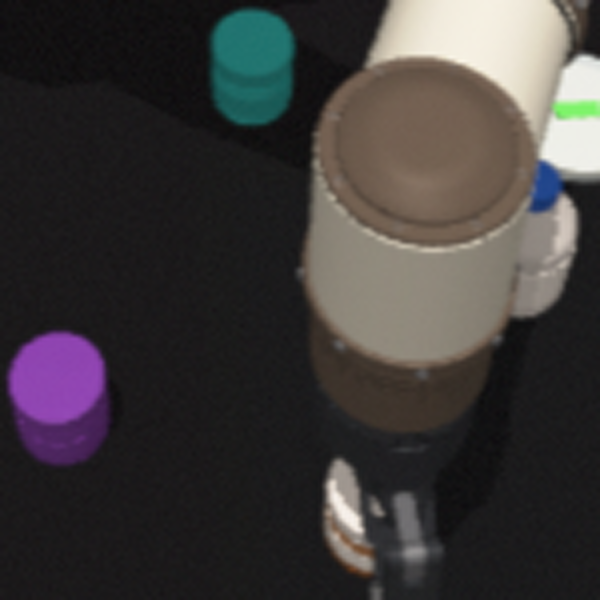

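```bash
python3 - <<'E'
from h import *
f=lambda X:((w2px('side',X)-[270,250])*4).round(0)
print(f([(568,-434.5,58),(568,-434.5,0),(568,-490,40),(568,-490,70),(568,-490,100),(578,-490,70)]))
t=get_image('top');crop(t,380,130,520,240,5,'pics/t20.png')
E
```

```text
[[380. 484.]
 [374. 528.]
 [393. 610.]
 [398. 589.]
 [402. 566.]
 [418. 587.]]
```

View pics/t20.png

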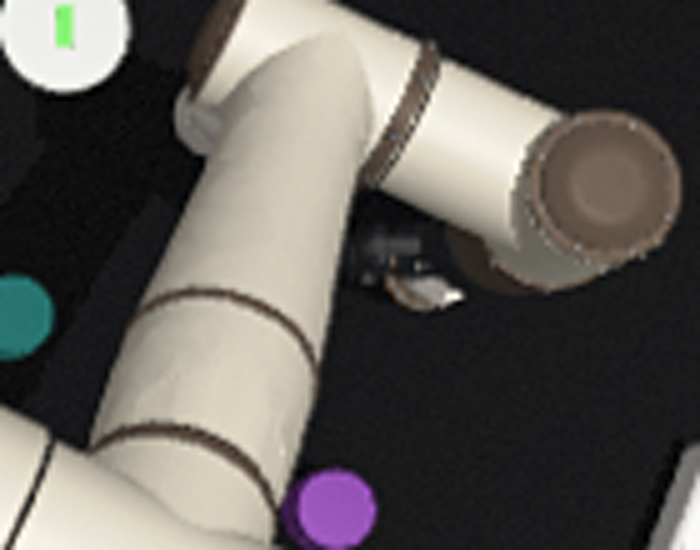

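>>> send_rows(
  translation=[
    [-0.001, 0, 0],
    [-0.001, 0, 0],
    [-0.001, 0, 0],
    [-0.001, 0, 0],
    [-0.001, 0, 0],
    [-0.001, 0, 0],
    [-0.001, 0, 0],
  ],
  yaw=[0, 0, 0, 0, 0, 0, 0],
  fingers=[0, 255, 255, 255, 255, 255, 255],
)

```text
clock: 33.55
position: [567.4, -435.0, 25.7]
ee_rot: [1.0, 0.016, 0.003, 0.002]
contact_force: [0.9, 0.2, 2.0]
gripper_width: 50.4
```

```bash
python3 - <<'E'
from h import *
from plan import pl
settle(3)
pl([(567,-434.5,205,1.6),(612.5,-56,205,1.6)])
E
```

```text
t 33.7 pos [ 567.4 -435.    25.7] yaw 1.84 zaxis [ 0.007  -0.0041 -1.    ] w 50.7 F [0.2 0.1 3.6]
(567, -434.5, 205, 1.6) -> [0.0009, 0.0003, -0.1793] yaw 0.2
(612.5, -56, 205, 1.6) -> [0.0585, -0.3766, -0.1805] yaw 0.2
```

>>> send_rows(
  translation=[
    [0, 0, -0.02],
    [0, 0, -0.06],
    [0, 0, -0.11],
    [0, 0, -0.15],
    [0.005, -0.03, -0.175],
    [0.01, -0.07, -0.18],
    [0.018, -0.11, -0.18],
    [0.025, -0.15, -0.18],
    [0.03, -0.19, -0.18],
    [0.036, -0.23, -0.18],
    [0.042, -0.27, -0.18],
    [0.048, -0.31, -0.18],
  ],
  yaw=[0, 0, 0, 0, 0, 0, 0, 0, 0, 0, 0, 0],
  fingers=[255, 255, 255, 255, 255, 255, 255, 255, 255, 255, 255, 255],
)

```text
clock: 34.9
position: [603.2, -121.1, 203.5]
ee_rot: [1.0, 0.016, 0.002, 0.002]
contact_force: [0.3, 0.2, -1.2]
gripper_width: 50.7
```

```bash
python3 - <<'E'
from h import *
from plan import pl
settle(5)
pl([(612.5,-54.5,200,1.6),(612.5,-54.5,160,1.6)])
E
```

```text
t 35.15 pos [ 603.6 -122.9  203.9] yaw 1.86 zaxis [ 0.0052 -0.004  -1.    ] w 50.4 F [0.1 0.1 0.2]
(612.5, -54.5, 200, 1.6) -> [0.0111, -0.068, 0.0037] yaw 0.3
(612.5, -54.5, 160, 1.6) -> [0.0109, -0.0682, 0.0437] yaw 0.3
```

>>> send_rows(
  translation=[
    [0.004, -0.025, 0],
    [0.008, -0.05, 0],
    [0.011, -0.068, 0],
    [0.011, -0.068, 0],
    [0.011, -0.068, 0.02],
    [0.011, -0.068, 0.044],
    [0.011, -0.068, 0.044],
    [0.011, -0.068, 0.044],
  ],
  yaw=[0, 0, 0, 0, 0, 0, 0, 0],
  fingers=[255, 255, 255, 255, 255, 255, 255, 255],
)

```text
clock: 35.95
position: [612.6, -55.8, 159.7]
ee_rot: [1.0, 0.016, 0.002, 0.002]
contact_force: [-0.1, -0.5, -0.0]
gripper_width: 50.5
```

```bash
python3 - <<'E'
from h import *
from plan import pl
settle(4)
t=get_image('top');s=get_image('side')
a=cv2.resize(t[130:240,280:380],None,fx=4,fy=4,interpolation=2);b=cv2.resize(s[150:260,290:390],None,fx=4,fy=4,interpolation=2)
cv2.imwrite('pics/p21.png',np.hstack([a,b]))
pl([(612.5,-54.5,111.5,1.6)])
E
```

```text
t 36.25 pos [613.  -54.8 160.7] yaw 1.86 zaxis [ 0.007  -0.0038 -1.    ] w 50.8 F [ 0.3 -0.7 -0.6]
(612.5, -54.5, 111.5, 1.6) -> [-0.0009, -0.0005, 0.0492] yaw 0.3
```

View pics/p21.png

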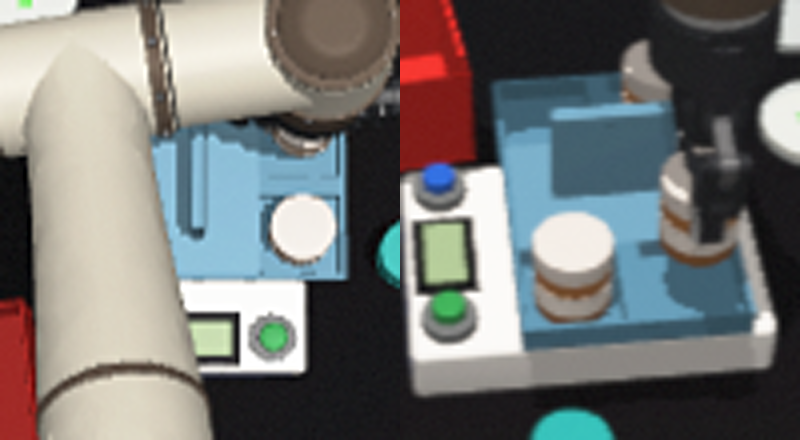

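>>> send_rows(
  translation=[
    [-0.001, 0, 0.015],
    [-0.001, 0, 0.03],
    [-0.001, 0, 0.038],
    [-0.001, 0, 0.044],
    [-0.001, 0, 0.048],
    [-0.001, 0, 0.0493],
    [-0.001, 0, 0.0493],
    [-0.001, 0, 0.0493],
    [-0.001, 0, 0.0493],
  ],
  yaw=[0, 0, 0, 0, 0, 0, 0, 0, 0],
  fingers=[255, 255, 255, 255, 255, 255, 255, 255, 255],
)

```text
clock: 37.15
position: [612.7, -55.0, 111.9]
ee_rot: [1.0, 0.016, 0.004, 0.002]
contact_force: [0.5, 0.5, -0.9]
gripper_width: 50.4
```

```bash
python3 - <<'E'
from h import *
from plan import pl
settle(3)
pl([(612.5,-54.5,110.7,1.6)])
t=get_image('top');s=get_image('side')
a=cv2.resize(t[130:240,280:380],None,fx=4,fy=4,interpolation=2);b=cv2.resize(s[150:260,290:390],None,fx=4,fy=4,interpolation=2)
cv2.imwrite('pics/p22.png',np.hstack([a,b]))
E
```

```text
t 37.3 pos [612.5 -55.  111.7] yaw 1.86 zaxis [ 0.0076 -0.0038 -1.    ] w 50.9 F [-0.3  0.6 -2.1]
(612.5, -54.5, 110.7, 1.6) -> [-0.0, -0.0005, 0.001] yaw 0.3
```

View pics/p22.png

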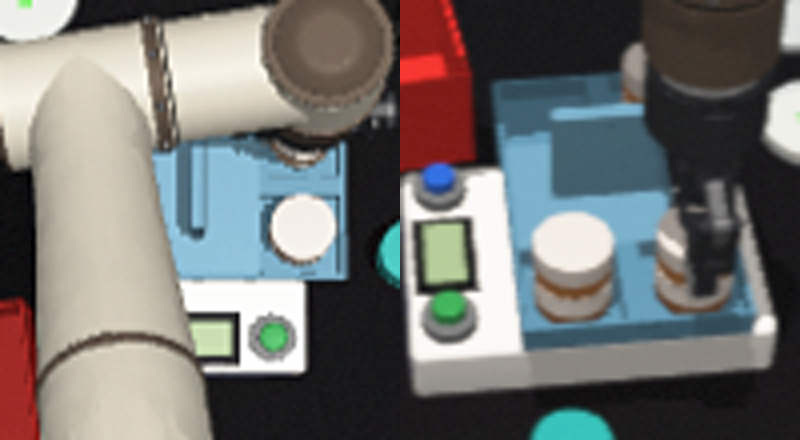

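>>> send_rows(
  translation=[
    [0, 0, 0.001],
    [0, 0, 0.001],
    [0, 0, 0.001],
    [0, 0, 0.001],
    [0, 0, 0.001],
    [0, 0, -0.01],
    [0, 0, -0.04],
    [0, 0, -0.08],
    [0, 0, -0.11],
    [0, 0, -0.11],
    [0, 0, -0.11],
  ],
  yaw=[0, 0, 0, 0, 0, 0, 0, 0, 0, 0, 0],
  fingers=[255, 60, 60, 60, 60, 60, 60, 60, 255, 255, 255],
)

```text
clock: 38.5
position: [611.8, -54.4, 223.0]
ee_rot: [1.0, 0.016, 0.005, 0.002]
contact_force: [-0.0, -0.9, -0.5]
gripper_width: 22.5
```

```bash
python3 - <<'E'
from bfit import *
from plan import pl
settle(4)
bfit(100,tag='b23',c=np.array([570.2,27.4]),a=1.6)
pl([(520,-45,220,1.6),(451.5,-38.2,130,1.6),(451.5,-38.2,82,1.6)])
E
```

```text
c [570.2  27.4] a 1.6
t 38.8 pos [611.2 -54.7 220.4] yaw 1.86 zaxis [ 0.005  -0.0042 -1.    ] w 0.0 F [-0.5  0.2  0.6]
(520, -45, 220, 1.6) -> [-0.0908, -0.0126, -0.0001] yaw 0.3
(451.5, -38.2, 130, 1.6) -> [-0.1595, -0.022, 0.0895] yaw 0.3
(451.5, -38.2, 82, 1.6) -> [-0.1598, -0.0222, 0.1375] yaw 0.3
```

View pics/b23.png

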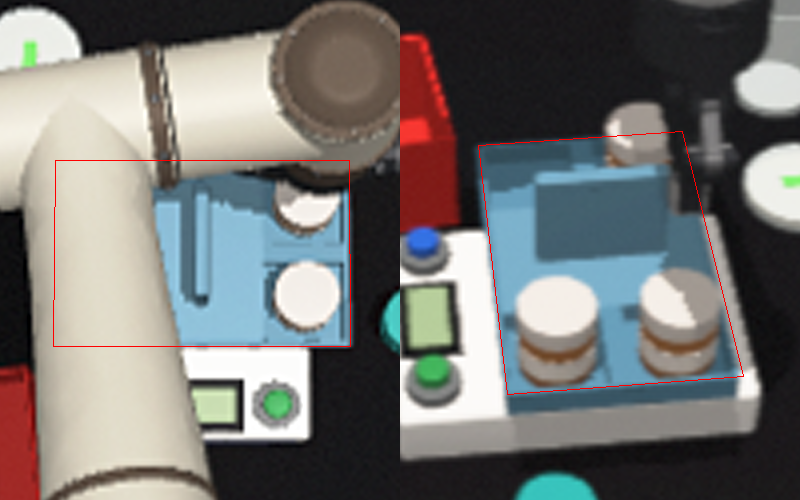

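>>> send_rows(
  translation=[
    [-0.04, -0.006, 0],
    [-0.08, -0.012, 0],
    [-0.12, -0.017, 0],
    [-0.155, -0.022, 0],
    [-0.163, -0.022, 0],
    [-0.163, -0.022, 0.01],
    [-0.163, -0.022, 0.05],
    [-0.163, -0.022, 0.09],
    [-0.163, -0.022, 0.12],
    [-0.163, -0.022, 0.1375],
    [-0.163, -0.022, 0.1375],
    [-0.163, -0.022, 0.1375],
  ],
  yaw=[0, 0, 0, 0, 0, 0, 0, 0, 0, 0, 0, 0],
  fingers=[255, 255, 255, 255, 255, 255, 255, 255, 255, 255, 255, 255],
)

```text
clock: 40.0
position: [449.3, -38.6, 81.5]
ee_rot: [1.0, 0.016, 0.002, 0.002]
contact_force: [0.0, 0.2, 0.4]
gripper_width: -0.2
```

```bash
python3 - <<'E'
from h import *
from plan import pl
settle(3)
s=get_image('side');crop(s,260,150,380,250,6,'pics/s24.png')
pl([(448.5,-38.2,65,1.6),(448.5,-38.2,58,1.6)])
E
```

```text
t 40.2 pos [449.3 -38.3  83. ] yaw 1.86 zaxis [ 0.0076 -0.0035 -1.    ] w -0.1 F [-0.6  0.  -0.8]
(448.5, -38.2, 65, 1.6) -> [-0.001, -0.0002, 0.018] yaw 0.3
(448.5, -38.2, 58, 1.6) -> [-0.001, -0.0002, 0.025] yaw 0.3
```

View pics/s24.png

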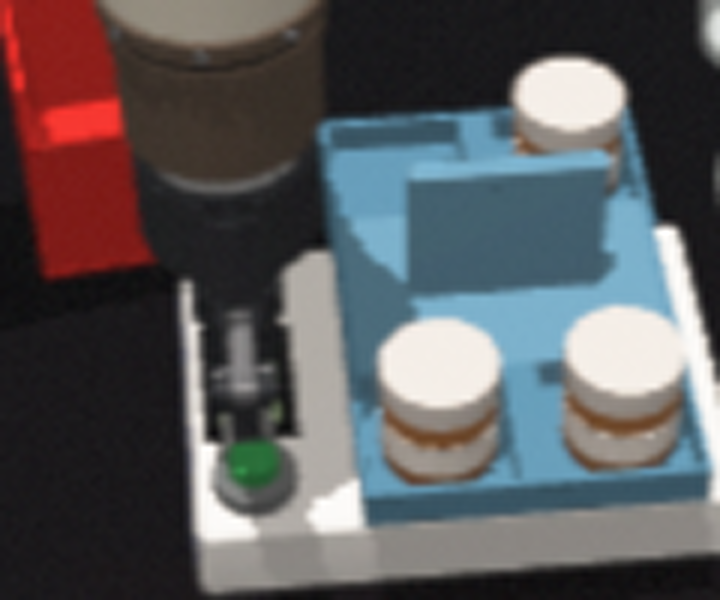

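Clear of the jar; press.

>>> send_rows(
  translation=[
    [0, 0, 0.01],
    [0, 0, 0.015],
    [0, 0, 0.018],
    [0, 0, 0.021],
    [0, 0, 0.023],
    [0, 0, 0.024],
    [0, 0, 0.025],
    [0, 0, 0.025],
  ],
  yaw=[0, 0, 0, 0, 0, 0, 0, 0],
  fingers=[255, 255, 255, 255, 255, 255, 255, 255],
)

```text
clock: 41.0
position: [449.4, -38.4, 60.6]
ee_rot: [1.0, 0.017, 0.004, 0.002]
contact_force: [-9.5, 3.2, 26.4]
gripper_width: -0.1
```

```bash
python3 - <<'E'
from h import *
from plan import pl
settle(3)
s=get_image('side');crop(s,260,150,380,250,6,'pics/s25.png')
pl([])
E
```

```text
t 41.2 pos [449.4 -38.4  60.6] yaw 1.94 zaxis [ 0.0078 -0.0042 -1.    ] w -0.2 F [-8.8  2.9 26.2]
```

View pics/s25.png

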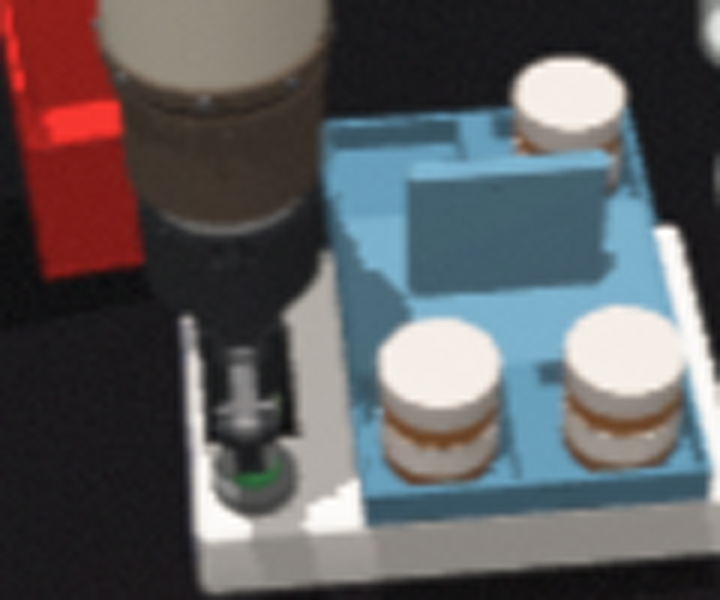

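Button bottomed out (26 N against a 4 N spring). Retract clear and do the final check.

>>> send_rows(
  translation=[
    [0, 0, -0.02],
    [0, 0, -0.06],
    [0, 0, -0.11],
    [0, 0, -0.15],
    [0, -0.04, -0.16],
    [0, -0.09, -0.16],
    [0, -0.14, -0.16],
    [0, -0.19, -0.16],
    [0, -0.24, -0.16],
    [0, -0.29, -0.16],
    [0, -0.32, -0.16],
    [0, -0.32, -0.16],
  ],
  yaw=[0, 0, 0, 0, 0, 0, 0, 0, 0, 0, 0, 0],
  fingers=[255, 255, 255, 255, 255, 255, 255, 255, 255, 255, 255, 255],
)

```text
clock: 42.4
position: [437.2, 285.5, 218.3]
ee_rot: [1.0, 0.019, 0.004, 0.002]
contact_force: [1.2, -0.3, 0.1]
gripper_width: -0.1
```

```bash
python3 - <<'E'
from bfit import *
from plan import pl
settle(6)
bfit(100,tag='b26',c=np.array([570.2,27.4]),a=1.6)
t=get_image('top');cv2.imwrite('pics/t26.png',t);pl([])
E
```

```text
c [570.2  27.4] a 1.6
t 42.85 pos [437.5 281.3 219.4] yaw 1.87 zaxis [ 0.008  -0.0039 -1.    ] w -0.1 F [-0.8 -0.1  0.5]
```

View pics/b26.png

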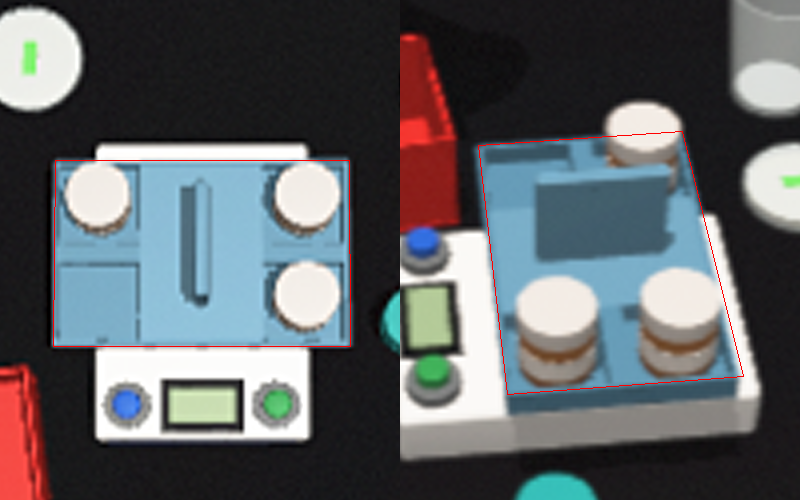

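View pics/t26.png

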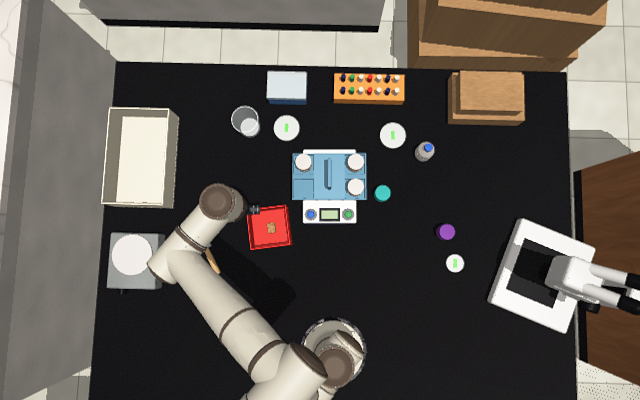

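The basket matches the overlay drawn at the pan centre, and all three jars stand in pockets. The cork is in the bin at pixel (270, 228), and no jars or corks are left on the bench.

```bash
python3 -c "
from bench import *
print(job_done())"
```

```text
the job is handed in; nothing more can be done
None
```

The job is done and handed in at about 43 s of the 210 s allowed; no verdict was given.

- **Cork:** there was one cork offcut, on the bench to the right of the balance. It is in the red bin, and the last top picture shows it there.
- **Basket:** it sits crosswise on the pan. The last pictures match an outline drawn at the pan centre to within about 1–2 mm, and it looks level.
- **Jars:** all three white-capped jars stand upright, one to a pocket. With an odd number the split is two and one, placed at the -y end, then the +y end, then the -y end again. One jar had been knocked to about (567, -434) mm, and I measured it again before picking it up. I left the turquoise and purple look-alikes alone.
- **Buttons:** I pressed blue tare with the basket empty and green record last. Each pushed back with about 25 N against a 4 N spring, so I took both as fully down; there was no reading of button travel.
- **Bystanders:** the dishes, bottle and beaker appear unmoved in the last top picture. The arm partly covered the brush there, but it was never touched.
- **Failed check:** one automatic outline fit of the basket read 2 mm too far in +x because the arm hid part of it. The overlays in both cameras agreed with the intended position instead. No other check failed.

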